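# Slide the full pod tub onto the stock plate and arm the switch

## Robot

A 6-joint arm with a two-finger parallel gripper is mounted at the origin on the work surface. World frame = base frame: x ahead of the robot, y to its left, z up, the work surface at z = 0. Lengths are in m, angles in rad, forces in N, time in s.
With the tool pointing down it reaches from about 0.375 to 0.9 m from the base axis. Payload 3.1 kg.
Tool frame: the origin (TCP) lies midway between the tips of the shut fingers; the grasp point (between the pads) lies 19 mm behind it; z points along the fingers, y is the line along which they close (so a half turn about z gives the same grasp; the last joint's range is limited). The gripper opens to 87 mm and grips with 3 to 60 N. Pads are 19 mm wide; open, the fingers measure 117 mm over their backs; the gripper's body (75 mm by 190 mm) begins 51 mm behind the grasp point.
Start: joints at [-1.284, 0.527, 1.433, -0, 1.181, -0.178], TCP at [0.28, -0.559, 0.183] pointing down, gripper open.
Joint ranges: [-3.08, 3.08], [-0.75, 2.2], [0.22, 2.44], [-1.43, 4.57], [0, 2.65], [-2.85, 2.85]. Speed limits (rad/s): [2.79, 2.79, 3.14, 3.14, 3.14, 3.14].

## Interface

Orientations are given as a unit quaternion [x, y, z, w].
In Python, from rig import robot gives the robot as it stands. The module is installed in compiled form; this text tells all that it offers.
- The arm moves only by the tool play_rows, never from a script. Its arguments are lists of equal length, an entry for each row: "gripper": the closure, from -1 (fully open) to 1 (shut); "delta_pos": the shift along the tool's x, y, z in cm, a list of three; "turn": the turn, a rotation vector about the tool's x, y, z in rad, a list of three. A call has 1 to 12 rows; each row is the pose to reach, as a shift and turn from the pose commanded when the call began, along the tool's axes at that moment; what a row does not reach only later rows make up. A row lasts 1/8 s, in which the tool goes at most 62.5 mm and 10.7 degrees, less where a joint would pass 70% of its speed; a pose out of reach is approached as far as the arm can. A call with a gripper value outside its range is refused whole. The fingers move at their own pace and stop on an object; "squeeze" is the grip in N (left out, the last holds). Time passes only in rows, so rows that repeat a pose let the fingers close. It gives the time, the measured TCP pose, the force, the opening and the grip force at its end, in the units of the state.
- robot.get_obs(): the state, without advancing time (a new reading comes with each control period).
- robot.camera(name): name is "side" or "top"; returns a dict with "color" (400x640x3 uint8, red, green, blue), "vfov" (degrees; the focal length in pixels is half the picture's height over the tangent of half this angle, whatever the lens; pixels are square), "cx", "cy" (the principal point, pixels), "R" (3x3) and "t" (3): a world point X has camera coordinates R X + t. Camera axes: x right, y down, z forward; pixel columns grow to the right and rows downward; lengths in m; the calibration is good to about 2 mm. A picture is of the moment at which its call begins. There is no depth.
- robot.hand_in(): hands the job in; it is judged then, once.
The state is a dict: "time": time; "q": joint angles; "joint_velocities": joint speeds; "joint_torque": joint torques, N m; "position": TCP position; "tool_rot": TCP orientation; "ft_force": force on the tool from outside, world axes, zero at the start; "moment": the same for the moment, N m; "grip_width": finger opening in m; "grip_force": force on a finger pad.
Only numpy, scipy, OpenCV 4.12 (cv2) and the standard library are available. Lean on these libraries where they do the work, as an engineer would, in place of code of your own. Each camera call takes 0.05 s, during which the arm holds its last target. There are 200 camera calls.

## Task

One of the two look-alike closed white tubs on the grey quartz ledge is full of laundry pods, the other nearly empty: nudge them to feel which is the heavier. Slide the full one along the ledge onto the metal spring plate between them until it sinks and seats flat in the pocket; the nearly empty one must not go onto the plate and stays upright within a few centimetres of where it stood. Then throw the toggle switch on the wooden block fully over to its other stop to arm the stock alarm, and leave everything else undisturbed.

Things in the scene. Friction and masses are not known exactly. Their poses are not given: they have to be found in the camera images.
- ledge: fixed grey quartz slab, 220 mm (its x) x 620 mm (its y) x 20 mm thick. Origin: centre of its underside, on the table; its top is 20 mm above. In its middle a through pocket, 160 mm in x and 100 mm in y, holds the spring plate. The tubs stand one on its +y part, one on its -y part, centres 130 to 185 mm from the middle.
- plate_top (a point): centre of the top face of the aluminium spring plate (156 x 97 mm) in the pocket, axes as the ledge's. Nearly flush with the ledge top when unloaded; it rides down with the plate. Under the full tub it sinks and the pocket's edges hold the tub (90 mm tub in a 100 mm pocket); the nearly empty tub cannot sink it.
- plate (a joint): travel of the spring plate downwards in m: 0 up, 0.0085 fully down at its stop. About 3 N starts it down, 3.5 N holds it down.
- tub_a: closed opaque white tub with a flat grey lid, 110 x 90 x 100 mm (its x, y, z), upright on the ledge beside the spring plate, turned within 0.2 rad of the ledge. Origin: centre of its underside. Too wide to grasp. One tub is full (0.7 to 0.95 kg in all), the other nearly empty (about 0.15 kg); they look the same, and which is which changes from start to start.
- tub_b: closed opaque white tub with a flat grey lid, 110 x 90 x 100 mm (its x, y, z), upright on the ledge beside the spring plate, turned within 0.2 rad of the ledge. Origin: centre of its underside. Too wide to grasp. One tub is full (0.7 to 0.95 kg in all), the other nearly empty (about 0.15 kg); they look the same, and which is which changes from start to start.
- switch_block: fixed wooden block, 80 x 90 x 34 mm, in front of the ledge (on the robot's side), with a black plate on top (39 mm above the table) and a black paddle toggle. Origin: centre of its underside. The toggle's hinge lies along the block's y axis, 42 mm above the origin.
- toggle (a joint): toggle angle in rad: 0 leans 0.5 rad from upright to the block's -x (towards the robot); 1.0 is its other stop, leaning 0.5 rad to the block's +x. It stays where it is left; about 2 N at the tip moves it.
- toggle_tip (a point): centre of the top end of the toggle's paddle (paddle 30 mm wide in y, 12 mm thick, 34 mm long), 70 mm from the hinge.
- ring_dish: bystander: white ceramic dish, 96 mm across, 28 mm high, behind the ledge; origin under its centre
- clip: bystander: red plastic hanger clip, 90 x 36 x 12 mm, lying in front of the ledge; origin under its centre
- scoop: bystander: aluminium scoop 155 mm long, 55 mm wide, 35 mm high, lying in front of the ledge; origin under the joint of bowl (+x) and handle
- pod_tub: bystander: clear closed tub of pods, 134 x 94 x 70 mm, behind the ledge; origin under its centre
- detergent: bystander: bottle, 72 mm across, 190 mm high, behind the ledge; origin under its centre
- peg_jar: bystander: glass jar, 80 mm across, 110 mm high, behind the ledge; origin under its centre
Things that resemble listed ones, but are neither listed nor needed, are in the scene too. Leave any purple look-alike of the tub_a alone.

How it is judged:
By the outcome, as a careful person would: the job done as asked, in the order asked, and still so for the second after the job is handed in, with the robot touching nothing.
It also fails if it takes over 72 s, if anything falls off the work surface, if the arm or the gripper's body presses on something with over 40 N, if the wrist force passes 120 N, or if a joint passes its speed limit or range.

## Working session

There is one attempt and no reset: what is moved stays moved. The work goes in short steps, Python scripts to look and compute and a tool call to move; the robot and the scene stay as the last step left them, time stands still between calls to the robot, and variables do not carry over. Pictures are saved under pics/ and viewed, at most 10 in all, crops included, and the job is handed in when it is done.

Besides the shell and the picture viewer there is one more tool, called after "Request:" by a JSON object that holds its "api" and its "payload". play_rows: Moves the arm, as the interface text tells. Its arguments: {"type":"object","properties":{"gripper":{"type":"array","items":{"type":"number"}},"delta_pos":{"type":"array","items":{"type":"array","items":{"type":"number"}}},"turn":{"type":"array","items":{"type":"array","items":{"type":"number"}}},"squeeze":{"type":"number"}},"required":["gripper","delta_pos","turn"]}

```bash
mkdir -p pics; cat > h.py <<'E'
import numpy as np, cv2
from rig import robot
def cam(n):
    c=robot.camera(n); c['f']=200/np.tan(np.radians(c['vfov'])/2); return c
def ray(c,u,v,z):
    R=np.array(c['R']);t=np.array(c['t']);o=-R.T@t
    d=R.T@np.array([(u-c['cx'])/c['f'],(v-c['cy'])/c['f'],1]); return o+d*(z-o[2])/d[2]
def proj(c,X):
    p=np.array(c['R'])@np.array(X)+np.array(c['t']); return c['f']*p[:2]/p[2]+[c['cx'],c['cy']]
def save(c,fn): cv2.imwrite('pics/'+fn,cv2.cvtColor(c['color'],cv2.COLOR_RGB2BGR))
E
python3 - <<'E'
from h import *
o=robot.get_obs()
for k in o: print(k,np.round(o[k],3))
for n in('top','side'):
    c=cam(n); save(c,n+'0.png'); R=np.array(c['R']); print(n,c['vfov'],c['cx'],c['cy'],(-R.T@c['t']).round(3),R.round(3).tolist())
E
```

```text
time 0.0
q [-1.284  0.528  1.434 -0.     1.181 -0.179]
joint_velocities [ 0.002 -0.001 -0.001 -0.002  0.    -0.   ]
joint_torque [ -0.    -44.004 -17.659   0.063   0.058  -0.   ]
position [ 0.28  -0.558  0.182]
tool_rot [ 0.973  0.23  -0.    -0.001]
ft_force [-0.59   0.894  0.43 ]
moment [ 0.031 -0.026 -0.032]
grip_force 0.0
grip_width 0.087
top 43.31280005107944 321.8132557867287 200.6548351867083 [0.408 0.056 1.171] [[0.013, -1.0, 0.012], [-0.989, -0.014, -0.144], [0.144, -0.01, -0.989]]
side 53.14048258270132 321.7974202966345 197.2031768539639 [0.218 0.677 0.603] [[-0.865, -0.502, 0.002], [-0.292, 0.499, -0.816], [0.409, -0.706, -0.578]]
```

View pics/top0.png

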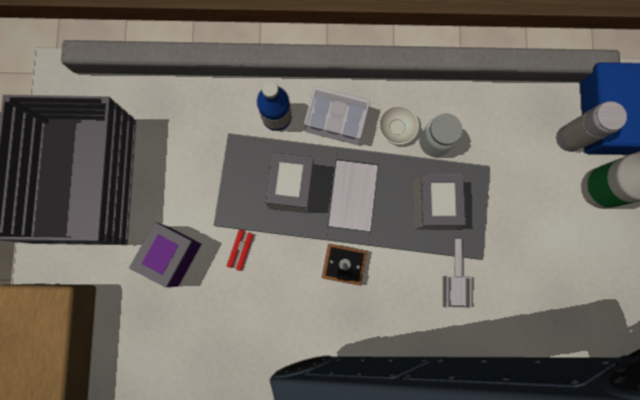

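View pics/side0.png

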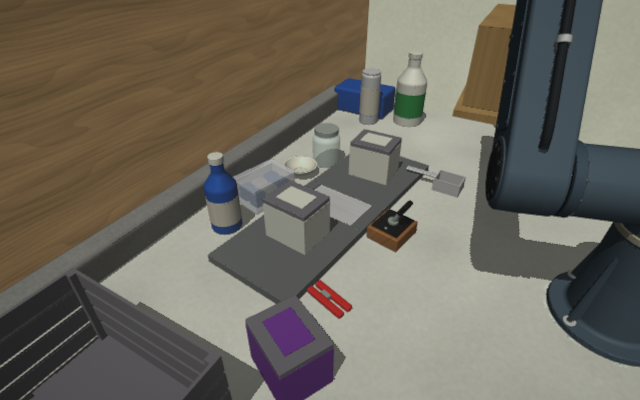

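The top view shows two white-labelled tubs on the ledge at (290,181) and (442,200). The purple look-alike at (165,252) is off the ledge, so it stays alone. The plate is at (354,195), the toggle block at (345,264), the clip at (240,250) and the scoop at (458,275). I'll confirm these in an enlarged crop and measure.

```bash
python3 - <<'E'
from h import *
c=cam('top'); im=c['color']; g=cv2.cvtColor(im,cv2.COLOR_RGB2GRAY)
crop=im[120:320,205:500]; cv2.imwrite('pics/crop1.png',cv2.cvtColor(cv2.resize(crop,None,fx=2.7,fy=2.7,interpolation=cv2.INTER_CUBIC)[:, :800],cv2.COLOR_RGB2BGR))
def rect(mask,lo,roi,z,name):
    m=np.zeros_like(g); x0,y0,x1,y1=roi; m[y0:y1,x0:x1]=mask[y0:y1,x0:x1].astype(np.uint8)
    k=max(cv2.findContours(m,0,2)[0],key=cv2.contourArea)
    b=cv2.boxPoints(cv2.minAreaRect(k)); w=np.array([ray(c,*p,z)[:2] for p in b])
    e=w[1]-w[0],w[2]-w[1]
    print(name,'px',b.mean(0).round(1),'xy',w.mean(0).round(4),'edges',[(round(float(np.linalg.norm(q)),4),round(float(np.arctan2(q[1],q[0])),3)) for q in e])
    return w
rect(g>140,0,(262,145,318,215),.12,'tubL'); rect(g>140,0,(415,170,472,235),.12,'tubR')
rect(g>120,0,(322,150,385,240),.02,'plate')
hsv=cv2.cvtColor(im,cv2.COLOR_RGB2HSV)
print(g[220,240],g[150,400],g[160,270],g[185,290],g[260,330], im[247,345],im[264,345],im[190,310])
m=(g<105); led=rect(m,0,(205,125,500,262),.02,'ledge')
rect((g<105)|((hsv[...,1]>110)&(hsv[...,0]<25)),0,(315,243,376,290),.034,'block')
s=cam('side'); im=s['color'];cv2.imwrite('pics/crop2.png',cv2.cvtColor(cv2.resize(im[110:280,200:480],None,fx=2.8,fy=2.8,interpolation=cv2.INTER_CUBIC),cv2.COLOR_RGB2BGR))
E
```

```text
tubL px [288.7 179. ] xy [0.6067 0.1153] edges [(0.0699, -0.102), (0.0494, -1.688)]
tubR px [442.9 199. ] xy [ 0.5687 -0.2116] edges [(0.0494, -1.521), (0.07, -3.133)]
plate px [352.9 195.3] xy [ 0.5901 -0.0282] edges [(0.1547, -0.11), (0.0973, -1.679)]
89 165 82 174 64 [108  75  52] [66 66 62] [48 47 45]
ledge px [351.9 212.7] xy [ 0.5516 -0.0258] edges [(0.2947, -0.08), (0.6348, -1.683)]
block px [347.  264.6] xy [ 0.43   -0.0145] edges [(0.0787, -0.187), (0.101, -1.754)]
```

View pics/crop1.png

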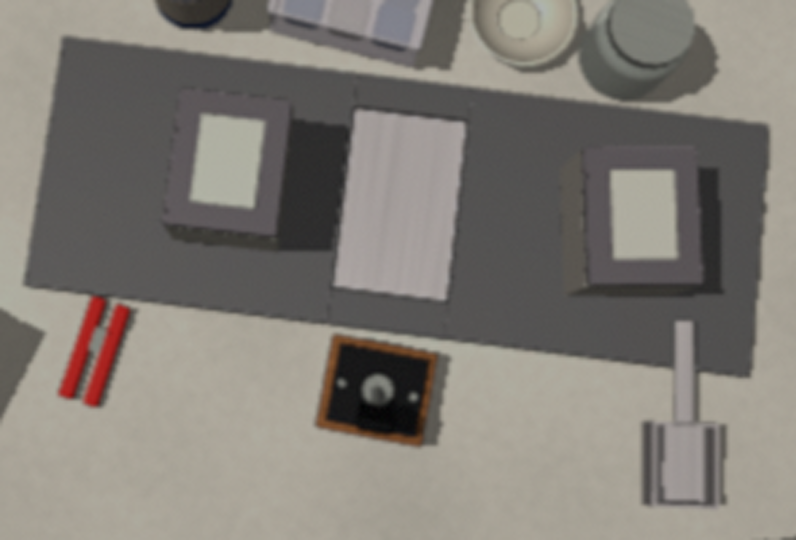

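View pics/crop2.png

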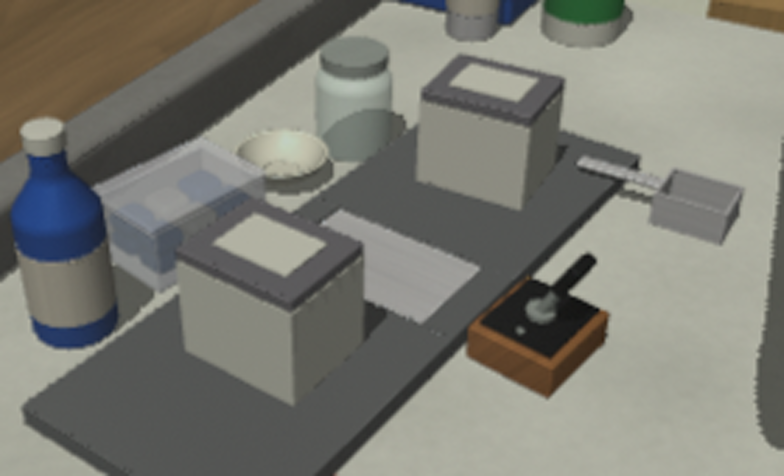

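The crops confirm it. Both tubs on the ledge have white labels and sit 144 and 185 mm from the plate centre along the ledge, within the range given. The paddle leans towards the robot. Next is a helper for moves, and the detergent's position for clearance.

```bash
cat >> h.py <<'E'
from scipy.spatial.transform import Rotation as Ro
P=np.array([.590,-.028,.02]); YAW=-.108
EX=np.array([np.cos(YAW),np.sin(YAW),0]); EY=np.array([-np.sin(YAW),np.cos(YAW),0])
def L(a,b,z): r=P+EX*a+EY*b; r[2]=z; return r   # ledge coords -> world
def st():
    o=robot.get_obs(); p=np.array(o['position']); d=p-P
    R=Ro.from_quat(o['tool_rot']); return o,p,R,np.array([d@EX,d@EY,p[2]])
def to(*targets):
    o,p,R,l=st(); print('t',round(o['time'],2),'ledge',l.round(4),'tool y ang',np.arctan2(*R.as_matrix()[[1,0],1]).round(3))
    for t in targets: print('cm',(R.inv().apply(np.array(t)-p)*100).round(2))
E
python3 - <<'E'
from h import *
c=cam('top'); print('detergent', ray(c,270,92,.19), 'peg',ray(c,447,128,.11),'podtub',ray(c,338,105,.07),'pod right-bottom',ray(c,360,140,.0))
print(L(0,.20,0),L(0,-.27,0))
to(L(0,-.28,.18),L(0,-.28,.06))
E
```

```text
detergent [0.77221521 0.15331402 0.19      ] peg [ 0.72676694 -0.22643114  0.11      ] podtub [0.78867978 0.01012342 0.07      ] pod right-bottom [ 0.72674503 -0.04614757  0.        ]
[0.61155803 0.17083473 0.        ] [ 0.56089665 -0.29642689  0.        ]
t 0.25 ledge [-0.251  -0.5606  0.1826] tool y ang -1.106
cm [36.3  -9.98  0.27]
cm [36.3  -9.97 12.27]
```

Request:
{"api": "play_rows", "payload": {"gripper": [-0.3, -0.3, -0.3, -0.3, -0.3, -0.3, -0.3, -0.3, -0.3, -0.3, -0.3, -0.3], "delta_pos": [[36.3, -10, 0.3], [36.3, -10, 0.3], [36.3, -10, 0.3], [36.3, -10, 0.3], [36.3, -10, 0.3], [36.3, -10, 0.3], [36.3, -10, 0.3], [36.3, -10, 0.3], [36.3, -10, 6], [36.3, -10, 12.3], [36.3, -10, 12.3], [36.3, -10, 12.3]], "turn": [[0, 0, -1.0], [0, 0, -1.0], [0, 0, -1.0], [0, 0, -1.0], [0, 0, -1.0], [0, 0, -1.0], [0, 0, -1.0], [0, 0, -1.0], [0, 0, -1.0], [0, 0, -1.0], [0, 0, -1.0], [0, 0, -1.0]]}}

```text
time: 1.75
position: [0.5603, -0.3087, 0.0618]
tool_rot: [0.744, 0.668, 0.0, 0.001]
ft_force: [0.4, 0.2, 0.9]
grip_width: 0.0562
grip_force: 0.0
```

```bash
python3 -c "
from h import *
to(L(0,-.25,.06)); print(robot.get_obs()['ft_force'])"
```

```text
t 1.75 ledge [ 0.0007 -0.2822  0.0618] tool y ang -0.108
cm [ 3.22 -0.07  0.18]
[0.40896669 0.18176845 0.92982101]
```

Request:
{"api": "play_rows", "payload": {"gripper": [-0.3, -0.3, -0.3, -0.3, -0.3], "delta_pos": [[0.9, 0, 0.1], [1.8, 0, 0.1], [2.4, 0, 0.1], [2.8, 0, 0.1], [3.2, 0, 0.1]], "turn": [[0, 0, 0], [0, 0, 0], [0, 0, 0], [0, 0, 0], [0, 0, 0]]}}

```text
time: 2.38
position: [0.5634, -0.2744, 0.0592]
tool_rot: [0.743, 0.669, 0.0, 0.0]
ft_force: [-0.1, -0.3, 0.8]
grip_width: 0.0567
grip_force: 0.0
```

Request:
{"api": "play_rows", "payload": {"gripper": [-0.3, -0.3], "delta_pos": [[0.4, 0, 0], [0.8, 0, 0]], "turn": [[0, 0, 0], [0, 0, 0]]}}

```text
time: 2.62
position: [0.5638, -0.2678, 0.0591]
tool_rot: [0.743, 0.669, -0.001, 0.0]
ft_force: [-1.9, -3.8, 0.7]
grip_width: 0.0564
grip_force: 1.9
```

Request:
{"api": "play_rows", "payload": {"gripper": [-0.3, -0.3, -0.3], "delta_pos": [[0.4, 0, 0], [0.8, 0, 0], [1.0, 0, 0]], "turn": [[0, 0, 0], [0, 0, 0], [0, 0, 0]]}}

```text
time: 3.0
position: [0.565, -0.2568, 0.0591]
tool_rot: [0.743, 0.669, -0.0, 0.0]
ft_force: [-2.9, -4.3, 1.2]
grip_width: 0.0568
grip_force: 2.0
```

```bash
python3 -c "
from h import *
to(L(0,-.27,.06)); print(robot.get_obs()['ft_force'])
c=cam('top');g=cv2.cvtColor(c['color'],cv2.COLOR_RGB2GRAY);save(c,'top2.png')"
```

```text
t 3.0 ledge [-2.000e-04 -2.301e-01  5.910e-02] tool y ang -0.106
cm [-3.99  0.01 -0.09]
[-2.90024308 -4.27198684  1.19795614]
```

View pics/top2.png

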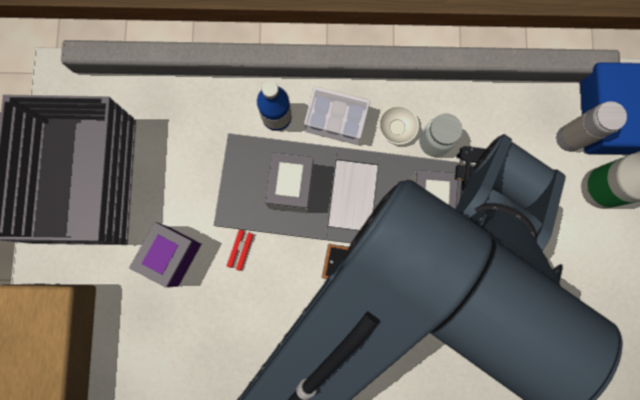

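Pushing takes a steady 4–5 N. A 0.15 kg tub would take at most about 1.5 N, so this one is the full tub. I'll keep pushing and check that the force holds before it reaches the plate.

Request:
{"api": "play_rows", "payload": {"gripper": [-0.3, -0.3, -0.3, -0.3, -0.3, -0.3, -0.3, -0.3, -0.3, -0.3, -0.3, -0.3], "delta_pos": [[0.6, 0, 0], [1.2, 0, 0], [1.8, 0, 0], [2.4, 0, 0], [3.0, 0, 0], [3.6, 0, 0], [4.2, 0, 0], [4.8, 0, 0], [5.4, 0, 0], [6.0, 0, 0], [6.6, 0, 0], [7.2, 0, 0]], "turn": [[0, 0, 0], [0, 0, 0], [0, 0, 0], [0, 0, 0], [0, 0, 0], [0, 0, 0], [0, 0, 0], [0, 0, 0], [0, 0, 0], [0, 0, 0], [0, 0, 0], [0, 0, 0]]}}

```text
time: 4.55
position: [0.5727, -0.1849, 0.0591]
tool_rot: [0.744, 0.669, -0.0, -0.0]
ft_force: [-1.1, -4.6, 1.8]
grip_width: 0.0566
grip_force: 2.5
```

```bash
python3 -c "
from h import *
to(L(0,-.0545,.06)); print(robot.get_obs()['ft_force'])
c=cam('side');save(c,'side3.png')"
```

```text
t 4.55 ledge [-0.0003 -0.1578  0.0591] tool y ang -0.106
cm [10.33  0.05 -0.09]
[-1.13157152 -4.6201582   1.7786457 ]
```

View pics/side3.png

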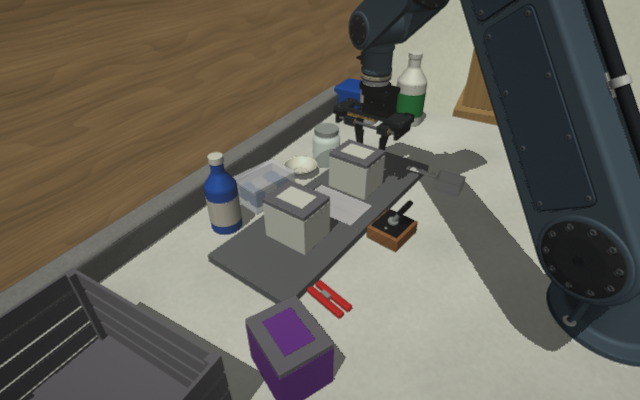

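The full tub at (357,168) is being pushed squarely, with the two fingers behind it, and the other tub at (297,215) hasn't moved. The force held at 4.6 N.

Request:
{"api": "play_rows", "payload": {"gripper": [-0.3, -0.3, -0.3, -0.3, -0.3, -0.3, -0.3, -0.3, -0.3, -0.3, -0.3, -0.3], "delta_pos": [[0.7, 0, 0], [1.4, 0, 0], [2.1, 0, 0], [2.8, 0, 0], [3.5, 0, 0], [4.2, 0, 0], [4.9, 0, 0], [5.6, 0, 0], [6.3, 0, 0], [7.0, 0, 0], [7.7, 0, 0], [8.4, 0, 0]], "turn": [[0, 0, 0], [0, 0, 0], [0, 0, 0], [0, 0, 0], [0, 0, 0], [0, 0, 0], [0, 0, 0], [0, 0, 0], [0, 0, 0], [0, 0, 0], [0, 0, 0], [0, 0, 0]]}}

```text
time: 6.1
position: [0.5834, -0.1112, 0.066]
tool_rot: [0.741, 0.671, -0.004, 0.008]
ft_force: [-15.0, -27.5, 47.2]
grip_width: 0.0568
grip_force: 22.8
```

```bash
python3 -c "
from h import *
to(L(0,-.0545,.06)); print(robot.get_obs()['ft_force'])"
```

```text
t 6.1 ledge [ 0.0024 -0.0834  0.066 ] tool y ang -0.099
cm [ 2.91 -0.21  0.55]
[-14.9848083  -27.53084837  47.24754978]
```

Request:
{"api": "play_rows", "payload": {"gripper": [-0.3, -0.3, -0.3], "delta_pos": [[-0.5, 0, -0.5], [-2, 0, -0.5], [-3, 0, -0.5]], "turn": [[0, 0, 0], [0, 0, 0], [0, 0, 0]]}}

```text
time: 6.48
position: [0.5771, -0.1308, 0.063]
tool_rot: [0.744, 0.669, -0.0, -0.002]
ft_force: [-0.4, -1.9, -0.5]
grip_width: 0.0566
grip_force: 0.5
```

```bash
python3 -c "
from h import *
to(L(0,-.0545,.06)); print(robot.get_obs()['ft_force'])
c=cam('side');save(c,'side4.png')
cv2.imwrite('pics/crop4.png',cv2.cvtColor(cv2.resize(c['color'][80:280,220:460],None,fx=3,fy=3,interpolation=cv2.INTER_CUBIC),cv2.COLOR_RGB2BGR))
c=cam('top');save(c,'top4.png')"
```

```text
t 6.47 ledge [-0.0017 -0.1036  0.063 ] tool y ang -0.106
cm [4.91 0.18 0.31]
[-0.4479557  -1.87804658 -0.49149688]
```

View pics/crop4.png

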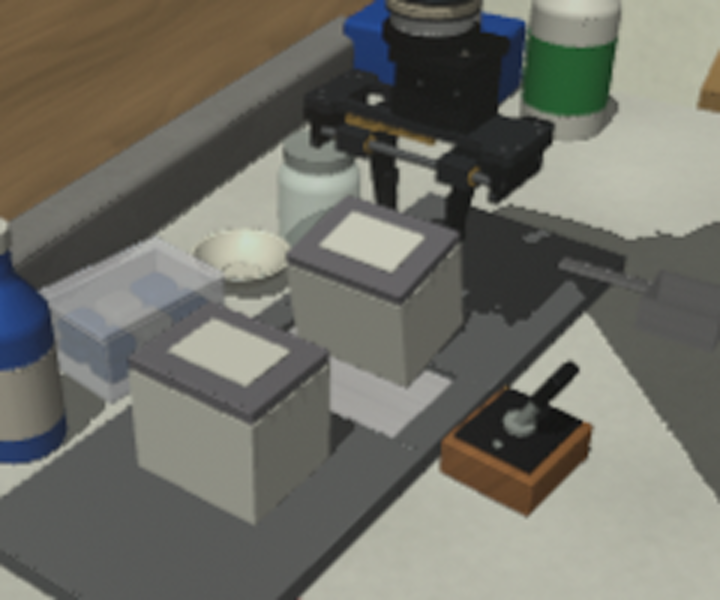

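The full tub now stands partly over the near part of the plate, around crop (375,290), and the gripper is clear behind it. I'll triangulate the label corners to get its position and tilt.

```bash
cat >> h.py <<'E'
def label(c,guess):
    g=cv2.cvtColor(c['color'],cv2.COLOR_RGB2GRAY)
    hsv=cv2.cvtColor(c['color'],cv2.COLOR_RGB2HSV)
    u=proj(c,guess); m=((g>120)).astype(np.uint8)
    m2=np.zeros_like(m); a,b=int(u[0]),int(u[1]); m2[max(b-26,0):b+26,a-32:a+32]=m[max(b-26,0):b+26,a-32:a+32]
    n,lab,s,ce=cv2.connectedComponentsWithStats(m2)
    i=min(range(1,n),key=lambda i:np.hypot(*(ce[i]-u))+(1e3 if s[i][4]<150 else 0))
    k=cv2.findContours((lab==i).astype(np.uint8),0,1)[0][0]
    q=cv2.minEnclosingTriangle(k) if 0 else cv2.approxPolyDP(cv2.convexHull(k),5,True)[:,0]
    return ce[i],s[i][4],q.astype(float)
def tri(cs,us):
    A=[]
    for c,u in zip(cs,us):
        M=np.c_[c['R'],c['t']]; x=(u[0]-c['cx'])/c['f'];y=(u[1]-c['cy'])/c['f']
        A+=[x*M[2]-M[0],y*M[2]-M[1]]
    X=np.linalg.svd(np.array(A))[2][-1]; return X[:3]/X[3]
def tub(guess):
    cs=[cam('top'),cam('side')]; r=[label(c,guess) for c in cs]
    X=tri(cs,[q[0] for q in r]); d=X-P
    print('lid ctr',X.round(4),'ledge',round(d@EX,4),round(d@EY,4),'areas',[q[1] for q in r],[len(q[2]) for q in r])
    for p in r[0][2]:
        Xg=ray(cs[0],*p,X[2]); pj=proj(cs[1],Xg)
        p2=min(r[1][2],key=lambda w:np.hypot(*(w-pj))); Y=tri(cs,[p,p2]); d=Y-P
        print(' corner',round(d@EX,4),round(d@EY,4),'z',Y[2].round(4))
    return cs
E
python3 -c "
from h import *
for y in(-.03,-.05): tub(L(0,y,.12))
tub(L(0,.1445,.12))"
```

```text
lid ctr [ 0.5822 -0.0412  0.1407] ledge -0.0063 -0.014 areas [np.int32(2482), np.int32(411)] [4, 4]
 corner 0.0531 -0.0712 z 0.1216
 corner -0.0448 -0.0469 z 0.1407
 corner -0.0631 0.0338 z 0.155
 corner 0.0228 0.0356 z 0.154
lid ctr [ 0.5852 -0.0506  0.1345] ledge -0.0023 -0.023 areas [np.int32(1985), np.int32(417)] [4, 4]
 corner 0.0517 -0.071 z 0.1219
 corner -0.0448 -0.0469 z 0.1407
 corner -0.0577 0.0169 z 0.1441
 corner 0.0307 0.0191 z 0.1418
lid ctr [0.6011 0.1201 0.1258] ledge -0.0049 0.1484 areas [np.int32(1094), np.int32(509)] [4, 4]
 corner 0.0348 0.1157 z 0.1194
 corner -0.034 0.1182 z 0.1202
 corner -0.05 0.1871 z 0.1398
 corner 0.0352 0.1687 z 0.123
```

```bash
python3 -c "
from h import *
im=cv2.imread('pics/top4.png');print(im[180,290],im[195,330:380:6].tolist())
cv2.imwrite('pics/crop5.png',cv2.resize(im[120:300,230:480],None,fx=3,fy=3,interpolation=cv2.INTER_CUBIC))"
```

```text
[213 225 225] [[61, 61, 62], [203, 207, 215], [202, 205, 213], [197, 200, 207], [198, 201, 209], [127, 125, 132], [219, 227, 224], [219, 228, 225], [219, 228, 225]]
```

View pics/crop5.png

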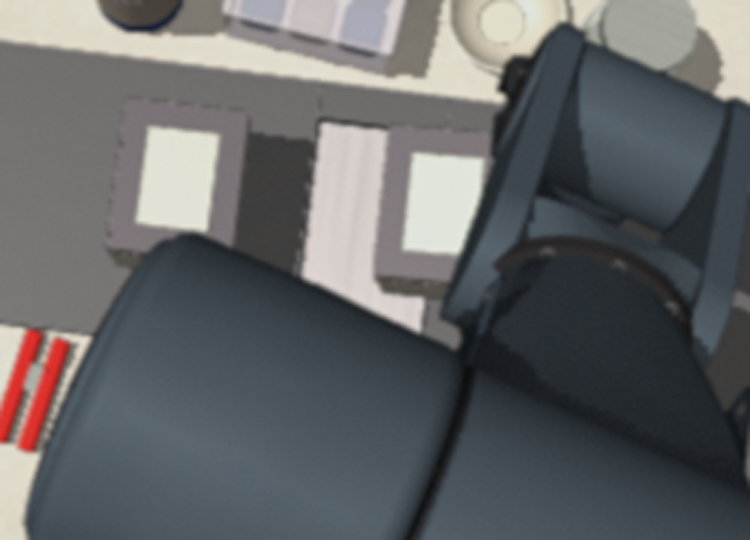

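```bash
python3 -c "
from h import *
c=cam('top')
for q in [(388,125),(375,275),(412,152),(401,253)]:
    d=ray(c,230+q[0]/3,120+q[1]/3,.12)-P; print(round(d@EX,4),round(d@EY,4))
c=cam('side'); print('side lid corners, crop4')
for q in [(355,198),(463,240),(403,303),(288,253)]:
    d=ray(c,220+q[0]/3,80+q[1]/3,.12)-P; print(round(d@EX,4),round(d@EY,4))
print('base corners z.02')
for q in [(407,384),(297,330),(462,315)]:
    d=ray(c,220+q[0]/3,80+q[1]/3,.02)-P; print(round(d@EX,4),round(d@EY,4))
"
```

```text
0.0568 -0.0003
-0.0511 -0.003
0.0395 -0.0193
-0.0334 -0.0194
side lid corners, crop4
0.0564 -0.095
-0.0532 -0.088
-0.0644 0.0188
0.0472 0.0117
base corners z.02
-0.0528 -0.0145
0.065 -0.0237
-0.0375 -0.1286
```

```bash
python3 -c "
from h import *
c=cam('side')
def cr(a,b,z): return ((proj(c,L(a,b,z))-[220,80])*3).round(0)
for ctr,n in((-.046,'R'),(.1445,'L')):
  for a,b in((.055,-.045),(-.055,-.045),(-.055,.045),(.055,.045)):
    print(n,a,b,'lid',cr(a,ctr+b,.12),'base',cr(a,ctr+b,.02))
"
```

```text
R 0.055 -0.045 lid [354. 200.] base [351. 300.]
R -0.055 -0.045 lid [467. 239.] base [458. 341.]
R -0.055 0.045 lid [407. 287.] base [400. 393.]
R 0.055 0.045 lid [290. 243.] base [290. 346.]
L 0.055 -0.045 lid [208. 298.] base [214. 405.]
L -0.055 -0.045 lid [329. 349.] base [327. 459.]
L -0.055 0.045 lid [249. 414.] base [252. 527.]
L 0.055 0.045 lid [124. 355.] base [136. 465.]
```

The tub is pitched forward on the pocket's edge. Its front has sunk, and its rear lid edge rose towards the gripper body. I'll back off and tilt the tool so the body recedes, then push low with just the fingertips.

Request:
{"api": "play_rows", "payload": {"gripper": [-0.3, -0.3, -0.3, -0.3, -0.3, -0.3, -0.3, -0.3], "delta_pos": [[-2, 0, 0], [-4, 0, 0], [-4, 0, 0], [-4, 0, 0.5], [-4, 0.2, 1.5], [-4, 0.2, 2.5], [-4, 0.2, 2.8], [-4, 0.2, 2.8]], "turn": [[0, 0, 0], [0, 0, 0], [0, 0.18, 0], [0, 0.36, 0], [0, 0.5, 0], [0, 0.5, 0], [0, 0.5, 0], [0, 0.5, 0]]}}

```text
time: 8.02
position: [0.5762, -0.17, 0.0365]
tool_rot: [0.72, 0.649, 0.184, -0.165]
ft_force: [-0.2, -0.0, 0.3]
grip_width: 0.0569
grip_force: 0.0
```

```bash
python3 -c "
from h import *
to(*[L(0,b,.037) for b in(-.11,-.09,-.07,-.055)]); print(robot.get_obs()['ft_force'])
c=cam('top')
g=c['color'].astype(int); m=((g[...,1]>=g[...,0])&(g[...,1]>150)).astype(np.uint8); m[:, :320]=0;m[:,420:]=0;m[:160]=0;m[235:]=0
k=max(cv2.findContours(m,0,1)[0],key=cv2.contourArea);r=cv2.minAreaRect(k);b=cv2.boxPoints(r)
for p in b: d=ray(c,*p,.12)-P; print(p.round(1),round(d@EX,4),round(d@EY,4))
"
```

```text
t 8.03 ledge [ 0.0015 -0.1427  0.0365] tool y ang -0.104
cm [ 2.89 -0.14  1.52]
cm [ 4.65 -0.13  2.48]
cm [ 6.4  -0.13  3.44]
cm [ 7.72 -0.12  4.16]
[-0.17346836 -0.01042828  0.27167823]
[372.8 194.4] -0.01 -0.0363
[378.8 182.4] 0.0172 -0.0462
[384.4 185.2] 0.0127 -0.0587
[378.4 197.2] -0.0145 -0.0487
```

Request:
{"api": "play_rows", "payload": {"gripper": [-0.3, -0.3, -0.3, -0.3, -0.3, -0.3, -0.3, -0.3], "delta_pos": [[0.9, 0, 0.48], [1.8, 0, 0.96], [2.6, 0, 1.41], [3.2, -0.1, 1.73], [3.8, -0.1, 2.06], [4.4, -0.1, 2.38], [4.8, -0.1, 2.6], [5.0, -0.1, 2.7]], "turn": [[0, 0, 0], [0, 0, 0], [0, 0, 0], [0, 0, 0], [0, 0, 0], [0, 0, 0], [0, 0, 0], [0, 0, 0]]}}

```text
time: 9.07
position: [0.5821, -0.1172, 0.0368]
tool_rot: [0.721, 0.648, 0.183, -0.163]
ft_force: [-1.7, -5.7, 5.1]
grip_width: 0.0559
grip_force: 3.2
```

```bash
python3 -c "
from h import *
to(*[L(0,b,.037) for b in(-.07,-.055)]); print(robot.get_obs()['ft_force'])
c=cam('side')
cv2.imwrite('pics/crop6.png',cv2.cvtColor(cv2.resize(c['color'][80:280,220:460],None,fx=3,fy=3,interpolation=cv2.INTER_CUBIC),cv2.COLOR_RGB2BGR))
"
```

```text
t 9.07 ledge [ 0.0018 -0.0895  0.0368] tool y ang -0.106
cm [ 1.72 -0.18  0.92]
cm [ 3.04 -0.18  1.63]
[-1.70217438 -5.65551581  5.14978006]
```

View pics/crop6.png

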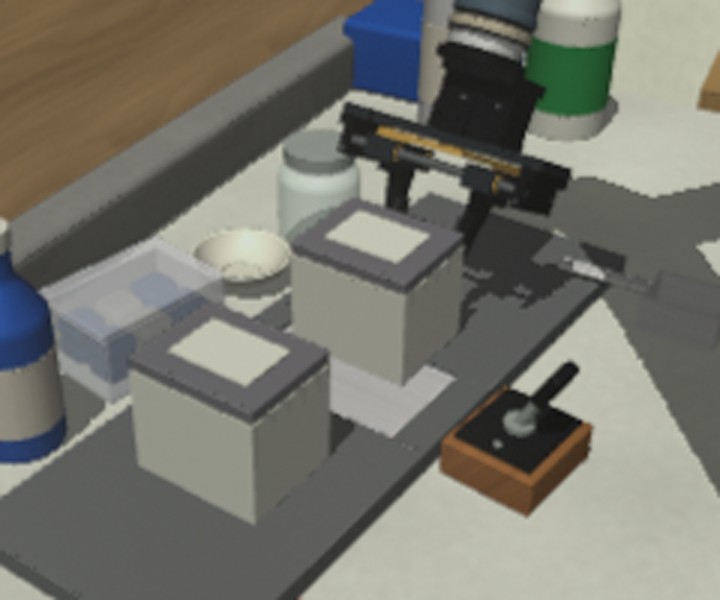

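The tub is level again and moving on; its rear face is near ledge y = −0.081. I'll keep pushing in small steps and watch the force.

Request:
{"api": "play_rows", "payload": {"gripper": [-0.3, -0.3, -0.3, -0.3, -0.3], "delta_pos": [[0.35, -0.1, 0.19], [0.7, -0.1, 0.38], [1.05, -0.1, 0.56], [1.4, -0.1, 0.75], [1.4, -0.1, 0.75]], "turn": [[0, 0, 0], [0, 0, 0], [0, 0, 0], [0, 0, 0], [0, 0, 0]]}}

```text
time: 9.75
position: [0.5824, -0.0994, 0.0362]
tool_rot: [0.721, 0.648, 0.184, -0.165]
ft_force: [1.2, -4.7, -0.4]
grip_width: 0.0569
grip_force: 1.9
```

```bash
python3 -c "
from h import *
to(*[L(0,b,.037) for b in(-.065,-.055,-.05)]); print(robot.get_obs()['ft_force'])
"
```

```text
t 9.75 ledge [ 0.0002 -0.0718  0.0362] tool y ang -0.107
cm [ 0.64 -0.01  0.25]
cm [ 1.52 -0.01  0.73]
cm [ 1.96 -0.01  0.97]
[ 1.24622524 -4.67950474 -0.4324833 ]
```

Request:
{"api": "play_rows", "payload": {"gripper": [-0.3, -0.3, -0.3, -0.3, -0.3], "delta_pos": [[0.3, 0, 0.15], [0.6, 0, 0.3], [0.9, 0, 0.45], [1.15, 0, 0.58], [1.15, 0, 0.58]], "turn": [[0, 0, 0], [0, 0, 0], [0, 0, 0], [0, 0, 0], [0, 0, 0]]}}

```text
time: 10.38
position: [0.583, -0.0856, 0.0368]
tool_rot: [0.72, 0.648, 0.184, -0.166]
ft_force: [0.8, -3.4, -1.0]
grip_width: 0.0564
grip_force: 1.4
```

Request:
{"api": "play_rows", "payload": {"gripper": [-0.3, -0.3, -0.3], "delta_pos": [[0.2, 0, 0.11], [0.4, 0, 0.22], [0.4, 0, 0.22]], "turn": [[0, 0, 0], [0, 0, 0], [0, 0, 0]]}}

```text
time: 10.75
position: [0.5837, -0.0813, 0.0369]
tool_rot: [0.72, 0.648, 0.184, -0.166]
ft_force: [-0.1, -3.4, -0.2]
grip_width: 0.0564
grip_force: 1.6
```

```bash
python3 -c "
from h import *
to(*[L(0,b,.037) for b in(-.055,-.05)]); print(robot.get_obs()['ft_force'])
c=cam('side');g=c['color'].astype(int)
for nm,ctr in(('R',-.003),('L',.1445)):
    u=proj(c,L(0,ctr,.118)); m=((g[...,1]>=g[...,0]-2)&(g.sum(2)>480)).astype(np.uint8); n,l,s,ce=cv2.connectedComponentsWithStats(m); i=l[int(u[1]),int(u[0])]
    print(nm,i,s[i],ce[i].round(1),u.round(1)); 
    for z in(.12,.1115): d=ray(c,*ce[i],z)-P; print(z,(d@EX).round(4),(d@EY).round(4))
"
```

```text
t 10.75 ledge [-0.0006 -0.0537  0.0369] tool y ang -0.106
cm [-0.11  0.06 -0.07]
cm [0.33 0.06 0.17]
[-0.11896377 -3.38905742 -0.21865074]
R 20 [319 157  35  21 400] [336.2 166.9] [336.  168.6]
0.12 0.0023 -0.0071
0.1115 0.0102 -0.0188
L 27 [277 187  39  21 440] [296.  196.7] [295.8 198.2]
0.12 0.0011 0.1423
0.1115 0.0089 0.1332
```

Request:
{"api": "play_rows", "payload": {"gripper": [-0.3, -0.3, -0.3, -0.3], "delta_pos": [[0.17, 0, 0.1], [0.35, 0, 0.19], [0.53, 0, 0.28], [0.53, 0, 0.28]], "turn": [[0, 0, 0], [0, 0, 0], [0, 0, 0], [0, 0, 0]]}}

```text
time: 11.3
position: [0.5844, -0.0754, 0.037]
tool_rot: [0.72, 0.648, 0.184, -0.166]
ft_force: [-0.2, -3.3, -0.2]
grip_width: 0.0568
grip_force: 1.7
```

```bash
cat >> h.py <<'E'
def rep():
    o,p,R,l=st(); print('t',round(o['time'],2),'ledge',l.round(4),'F',np.round(o['ft_force'],1))
    c=cam('side');g=c['color'].astype(int)
    m=((g[...,1]>=g[...,0]-2)&(g.sum(2)>480)).astype(np.uint8); n,lb,s,ce=cv2.connectedComponentsWithStats(m)
    for nm,ctr in(('R',0),('L',.1445)):
        u=proj(c,L(0,ctr,.118)); i=lb[int(u[1]),int(u[0])]
        print(nm,s[i],ce[i].round(1))
        k=cv2.findContours((lb==i).astype(np.uint8),0,1)[0][0]; b=cv2.approxPolyDP(cv2.convexHull(k),4,True)[:,0]
        print(b.tolist())
        for z in(.12,.1115): d=ray(c,*ce[i],z)-P; print(z,(d@EX).round(4),(d@EY).round(4))
E
python3 -c "
from h import *
rep(); to(L(0,-.05,.037))"
```

```text
t 11.3 ledge [-0.0004 -0.0477  0.037 ] F [-0.2 -3.3 -0.2]
R [317 158  35  21 407] [334.4 167.9]
[[317, 169], [328, 158], [351, 166], [341, 178]]
0.12 0.0032 -0.0009
0.1115 0.0111 -0.0125
L [277 187  39  21 439] [296.  196.8]
[[277, 196], [293, 187], [315, 197], [300, 207]]
0.12 0.001 0.1424
0.1115 0.0089 0.1333
t 11.35 ledge [-0.0005 -0.0477  0.0369] tool y ang -0.106
cm [-0.19  0.05 -0.11]
```

```bash
python3 -c "
from h import *
c=cam('side')
for b0,nm in((0,'R'),(.1445,'L')):
  for z,t in((.12,0),(.1115,0),(.116,.09)):
    r=[]
    for a,b in((.035,.0247),(.035,-.0247),(-.035,-.0247),(-.035,.0247)):
      r.append(proj(c,L(a,b0+b+t*.1,z-t*b)).round(1).tolist())
    print(nm,z,t,r)
"
```

```text
R 0.12 0 [[316.8, 168.2], [329.2, 159.7], [353.7, 168.7], [341.8, 177.9]]
R 0.1115 0 [[316.9, 171.3], [329.1, 162.7], [353.6, 171.8], [341.7, 181.1]]
R 0.116 0.09 [[314.5, 172.2], [327.0, 161.8], [351.6, 171.0], [339.5, 182.0]]
L 0.12 0 [[275.2, 197.1], [290.5, 186.5], [316.3, 197.7], [301.4, 209.2]]
L 0.1115 0 [[275.5, 200.4], [290.7, 189.8], [316.3, 201.0], [301.6, 212.5]]
L 0.116 0.09 [[272.5, 201.6], [287.8, 189.1], [313.7, 200.4], [298.7, 213.8]]
```

Request:
{"api": "play_rows", "payload": {"gripper": [-0.3, -0.3, -0.3, -0.3], "delta_pos": [[-0.9, 0, -0.48], [-2.6, 0, -1.42], [-4.4, 0, -2.4], [-4.4, 0, -2.4]], "turn": [[0, 0, 0], [0, 0, 0], [0, 0, 0], [0, 0, 0]]}}

```text
time: 11.9
position: [0.5795, -0.1282, 0.0369]
tool_rot: [0.721, 0.647, 0.184, -0.165]
ft_force: [-0.1, -0.0, 0.5]
grip_width: 0.0566
grip_force: 0.0
```

```bash
python3 -c "
from h import *
rep()
a=cam('side')['color'][130:230,250:410]; b=cam('top')['color'][140:240,260:420]
im=np.vstack([cv2.resize(q,(480*1,300),interpolation=cv2.INTER_CUBIC) for q in(a,b)])
cv2.imwrite('pics/comp7.png',cv2.cvtColor(im,cv2.COLOR_RGB2BGR))"
```

```text
t 11.9 ledge [ 0.0004 -0.1007  0.0369] F [-0.1 -0.   0.5]
R [320 158  34  19 360] [336.8 166.7]
[[320, 167], [330, 158], [353, 165], [343, 176]]
0.12 0.0016 -0.0087
0.1115 0.0095 -0.0205
L [277 187  39  21 441] [296.  196.8]
[[277, 196], [293, 187], [315, 197], [300, 207]]
0.12 0.0011 0.1424
0.1115 0.009 0.1333
```

View pics/comp7.png

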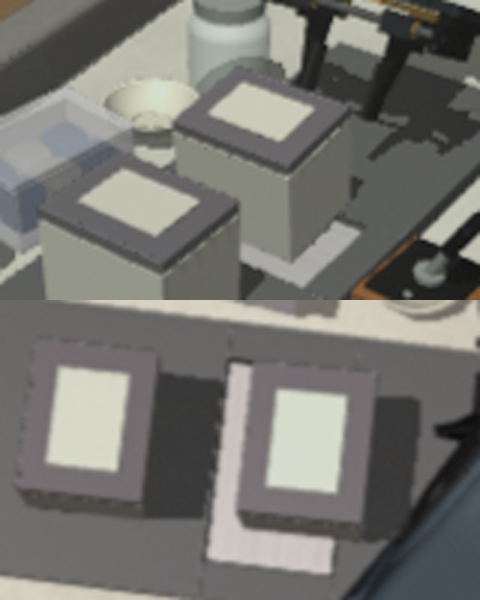

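The tub is upright but not seated yet: the uncovered plate strip is still in front of it in both views. The empty tub hasn't moved. I'll measure both labels in both views.

```bash
cat >> h.py <<'E'
def lab2():
    out={}
    cs=[cam('top'),cam('side')]
    for nm,ctr in(('R',-.005),('L',.1445)):
        us=[]
        for c in cs:
            g=c['color'].astype(int); m=((g[...,1]>=g[...,0]-1)&(g.sum(2)>480)).astype(np.uint8); n,lb,s,ce=cv2.connectedComponentsWithStats(m)
            u=proj(c,L(0,ctr,.118)); i=lb[int(u[1]),int(u[0])]; us.append(ce[i]); 
            if c is cs[0]:
                d=ray(c,*ce[i],.12)-P; k=cv2.findContours((lb==i).astype(np.uint8),0,1)[0][0]; rr=cv2.minAreaRect(k); print(nm,'top@.12',(d@EX).round(4),(d@EY).round(4),s[i][4],np.round(rr[1:],2))
        X=tri(cs,us); d=X-P; print('  tri',(d@EX).round(4),(d@EY).round(4),'z',X[2].round(4))
E
python3 -c "
from h import *
lab2(); to(*[L(0,b,.037) for b in(-.06,-.05,-.045)])"
```

```text
Traceback (most recent call last):
  File "h.py", line 65, in lab2
    d=ray(c,*ce[i],.12)-P; k=cv2.findContours((lb==i).astype(np.uint8),0,1)[0][0]; rr=cv2.minAreaRect(k); print(nm,'top@.12',(d@EX).round(4),(d@EY).round(4),s[i][4],np.round(rr[1:],2))
                                                                                                                                                                     ~~~~~~~~^^^^^^^^^^
ValueError: setting an array element with a sequence. The requested array has an inhomogeneous shape after 1 dimensions. The detected shape was (2,) + inhomogeneous part.
```

```bash
sed -i 's/np.round(rr\[1:\],2)/rr[1:]/' h.py; python3 -c "
from h import *
lab2(); to(*[L(0,b,.037) for b in(-.06,-.05,-.045)])"
```

```text
R top@.12 0.0039 -0.0113 771 ((23.521915435791016, 32.79816818237305), 6.340191841125488)
  tri 0.004 -0.0116 z 0.1178
L top@.12 0.0003 0.1443 753 ((23.45905876159668, 32.44619369506836), 7.594643592834473)
  tri -0.0002 0.1441 z 0.1215
t 12.25 ledge [-0.0005 -0.0975  0.037 ] tool y ang -0.105
cm [3.29 0.06 1.8 ]
cm [4.17 0.07 2.27]
cm [4.61 0.07 2.51]
```

Label R is at −0.0115 with its height slightly low, so the rear edge still sits on the near rim. The slow withdrawal of the inclined fingers probably dragged the tub back. I'll push again lower, then withdraw fast.

Request:
{"api": "play_rows", "payload": {"gripper": [-0.3, -0.3, -0.3, -0.3, -0.3, -0.3, -0.3, -0.3, -0.3, -0.3, -0.3, -0.3], "delta_pos": [[-0.34, 0, 0.6], [1.2, 0, 1.45], [2.5, 0, 2.16], [2.75, 0, 2.3], [3.0, 0, 2.43], [3.25, 0, 2.57], [3.5, 0, 2.7], [3.7, 0, 2.81], [3.83, 0, 2.88], [3.83, 0, 2.88], [-1.5, 0, 0], [-1.5, 0, 0]], "turn": [[0, 0, 0], [0, 0, 0], [0, 0, 0], [0, 0, 0], [0, 0, 0], [0, 0, 0], [0, 0, 0], [0, 0, 0], [0, 0, 0], [0, 0, 0], [0, 0, 0], [0, 0, 0]]}}

```text
time: 13.75
position: [0.579, -0.1426, 0.0297]
tool_rot: [0.722, 0.646, 0.185, -0.164]
ft_force: [-0.5, 0.1, 0.7]
grip_width: 0.0567
grip_force: 0.0
```

```bash
python3 -c "
from h import *
lab2(); rep(); to(*[L(0,b,.037) for b in(-.06,-.05,-.045)])"
```

```text
R top@.12 0.0038 -0.0093 771 ((23.868133544921875, 32.81867980957031), 6.009005546569824)
  tri 0.004 -0.0097 z 0.117
L top@.12 0.0003 0.1443 758 ((23.7587890625, 32.526912689208984), 8.130102157592773)
  tri -0.0001 0.1441 z 0.1215
t 13.85 ledge [-0.0006 -0.111   0.0297] F [-0.   0.6  0.3]
R [319 158  35  20 368] [336.3 167.3]
[[319, 168], [330, 158], [353, 166], [342, 177]]
0.12 0.0011 -0.0057
0.1115 0.009 -0.0175
L [277 187  39  21 441] [296.  196.8]
[[277, 196], [293, 187], [315, 197], [300, 207]]
0.12 0.0011 0.1424
0.1115 0.009 0.1333
t 13.9 ledge [-0.001  -0.1101  0.0297] tool y ang -0.106
cm [4.75 0.11 1.77]
cm [5.62 0.11 2.25]
cm [6.06 0.11 2.49]
```

```bash
python3 -c "
from h import *
o,p,R,l=st(); M=R.as_matrix(); print([ (round(M[:,i]@EX,3),round(M[:,i]@EY,3),round(M[2,i],3)) for i in range(3)])
c=cam('side'); im=cv2.cvtColor(cv2.imread('pics/side3.png'),cv2.COLOR_BGR2RGB).astype(int)
m=((im[...,1]>=im[...,0]-2)&(im.sum(2)>480)).astype(np.uint8); n,lb,s,ce=cv2.connectedComponentsWithStats(m)
for b in(-.12,-.1,-.08):
  u=proj(c,L(0,b,.12)); i=lb[int(u[1]),int(u[0])]; d=ray(c,*ce[i],.12)-P; print(i,s[i],(d@EX).round(4),(d@EY).round(4))
# front-base corner & plate profile along side line
"

```

```text
[(np.float64(-0.001), np.float64(0.876), np.float64(0.481)), (np.float64(1.0), np.float64(0.002), np.float64(-0.001)), (np.float64(-0.002), np.float64(0.481), np.float64(-0.876))]
9 [342 144  32  15 254] 0.0047 -0.1023
9 [342 144  32  15 254] 0.0047 -0.1023
9 [342 144  32  15 254] 0.0047 -0.1023
```

The inclined finger face was wedging the rear edge up. I'll go back to a vertical tool, with the tip at z ≈ 0.062. The tilt is small now, so the body clears the lid.

Request:
{"api": "play_rows", "payload": {"gripper": [-0.3, -0.3, -0.3, -0.3, -0.3, -0.3], "delta_pos": [[0.8, 0.1, -1.4], [1.6, 0.1, -2.85], [1.6, 0.1, -2.85], [1.6, 0.1, -2.85], [1.6, 0.1, -2.85], [1.6, 0.1, -2.85]], "turn": [[0, 0, 0], [0, -0.18, 0], [0, -0.36, 0], [0, -0.5, 0], [0, -0.5, 0], [0, -0.5, 0]]}}

```text
time: 14.7
position: [0.5791, -0.1382, 0.0629]
tool_rot: [0.743, 0.669, 0.001, -0.0]
ft_force: [0.4, -0.1, 0.4]
grip_width: 0.0566
grip_force: 0.0
```

```bash
python3 -c "
from h import *
to(*[L(0,b,.062) for b in(-.07,-.06,-.053)]); print(robot.get_obs()['tool_rot'],robot.get_obs()['ft_force'])"
```

```text
t 14.7 ledge [ 0.001  -0.1108  0.0629] tool y ang -0.105
cm [ 4.08 -0.09  0.1 ]
cm [ 5.08 -0.09  0.1 ]
cm [ 5.78 -0.09  0.1 ]
[ 7.43384259e-01  6.68864253e-01  6.49710024e-04 -1.78437186e-04] [ 0.35925616 -0.1402837   0.4210662 ]
```

Request:
{"api": "play_rows", "payload": {"gripper": [-0.3, -0.3, -0.3, -0.3, -0.3, -0.3], "delta_pos": [[1.5, -0.1, 0.1], [3.0, -0.1, 0.1], [3.5, -0.1, 0.1], [4.0, -0.1, 0.1], [4.3, -0.1, 0.1], [4.6, -0.1, 0.1]], "turn": [[0, 0, 0], [0, 0, 0], [0, 0, 0], [0, 0, 0], [0, 0, 0], [0, 0, 0]]}}

```text
time: 15.45
position: [0.5829, -0.0947, 0.0621]
tool_rot: [0.743, 0.669, -0.001, 0.002]
ft_force: [-2.8, -5.7, 4.0]
grip_width: 0.0567
grip_force: 3.9
```

```bash
python3 -c "
from h import *
rep(); lab2(); to(*[L(0,b,.062) for b in(-.06,-.053)])"
```

```text
t 15.45 ledge [ 0.0001 -0.0671  0.0621] F [-2.8 -5.7  4. ]
R [319 158  34  20 366] [335.6 167.6]
[[352, 166], [342, 177], [319, 168], [330, 158]]
0.12 0.0016 -0.0037
0.1115 0.0095 -0.0154
L [277 187  39  21 436] [296.  196.8]
[[277, 196], [293, 187], [315, 197], [300, 207]]
0.12 0.001 0.1424
0.1115 0.0089 0.1333
R top@.12 0.0061 -0.0001 569 ((20.000247955322266, 33.13473892211914), 5.710593223571777)
  tri 0.0035 -0.0013 z 0.1209
L top@.12 0.0001 0.1441 761 ((23.853212356567383, 32.35643768310547), 6.34019136428833)
  tri -0.0002 0.1439 z 0.1214
t 15.6 ledge [ 0.0001 -0.0669  0.0621] tool y ang -0.105
cm [ 0.69 -0.01  0.01]
cm [ 1.39 -0.01  0.01]
```

Request:
{"api": "play_rows", "payload": {"gripper": [-0.3, -0.3, -0.3], "delta_pos": [[0.25, 0, 0], [0.5, 0, 0], [0.5, 0, 0]], "turn": [[0, 0, 0], [0, 0, 0], [0, 0, 0]]}}

```text
time: 15.98
position: [0.5841, -0.0904, 0.0626]
tool_rot: [0.743, 0.669, -0.001, 0.002]
ft_force: [-1.3, -6.4, 3.3]
grip_width: 0.0568
grip_force: 3.6
```

```bash
python3 -c "
from h import *
rep(); to(*[L(0,b,.062) for b in(-.06,-.053)])"
```

```text
t 15.97 ledge [ 0.0008 -0.0627  0.0626] F [-1.3 -6.4  3.3]
R [317 159  35  20 369] [334.1 168.2]
[[317, 169], [328, 159], [351, 167], [340, 178]]
0.12 0.0029 0.0008
0.1115 0.0108 -0.0109
L [277 187  39  21 436] [296.  196.8]
[[277, 196], [293, 187], [315, 197], [300, 207]]
0.12 0.001 0.1424
0.1115 0.0089 0.1333
t 16.02 ledge [ 0.0009 -0.0627  0.0626] tool y ang -0.105
cm [ 0.27 -0.09  0.06]
cm [ 0.97 -0.08  0.06]
```

Request:
{"api": "play_rows", "payload": {"gripper": [-0.3, -0.3, -0.3], "delta_pos": [[0.25, 0, 0], [0.5, 0, 0], [0.5, 0, 0]], "turn": [[0, 0, 0], [0, 0, 0], [0, 0, 0]]}}

```text
time: 16.4
position: [0.5851, -0.0856, 0.0627]
tool_rot: [0.743, 0.669, -0.0, 0.003]
ft_force: [-1.2, -6.9, 5.0]
grip_width: 0.0566
grip_force: 3.6
```

```bash
python3 -c "
from h import *
rep(); to(*[L(0,b,.062) for b in(-.06,-.053)])"
```

```text
t 16.4 ledge [ 0.0013 -0.0578  0.0627] F [-1.2 -6.9  5. ]
R [316 160  35  20 379] [332.8 169.1]
[[316, 170], [326, 160], [350, 168], [339, 179]]
0.12 0.0029 0.0056
0.1115 0.0108 -0.0059
L [277 187  39  21 435] [296.  196.7]
[[277, 196], [293, 187], [315, 197], [300, 207]]
0.12 0.0012 0.1423
0.1115 0.009 0.1332
t 16.45 ledge [ 0.0013 -0.0577  0.0628] tool y ang -0.105
cm [-0.23 -0.13  0.08]
cm [ 0.47 -0.13  0.07]
```

Request:
{"api": "play_rows", "payload": {"gripper": [-0.3, -0.3, -0.3], "delta_pos": [[0.25, -0.1, 0], [0.5, -0.1, 0], [0.6, -0.1, 0]], "turn": [[0, 0, 0], [0, 0, 0], [0, 0, 0]]}}

```text
time: 16.82
position: [0.5856, -0.0803, 0.0633]
tool_rot: [0.743, 0.669, -0.0, 0.004]
ft_force: [-1.3, -8.1, 7.4]
grip_width: 0.0569
grip_force: 5.0
```

```bash
python3 -c "
from h import *
rep(); to(*[L(0,b,.062) for b in(-.06,-.053)])"
```

```text
t 16.82 ledge [ 0.0013 -0.0524  0.0633] F [-1.3 -8.1  7.4]
R [315 160  34  21 384] [331.5 169.9]
[[348, 168], [337, 180], [315, 171], [326, 160]]
0.12 0.0033 0.0105
0.1115 0.0112 -0.0009
L [277 187  39  21 436] [296.  196.8]
[[277, 196], [293, 187], [315, 197], [300, 207]]
0.12 0.0011 0.1424
0.1115 0.0089 0.1333
t 16.88 ledge [ 0.0012 -0.0522  0.0632] tool y ang -0.105
cm [-0.78 -0.12  0.13]
cm [-0.08 -0.12  0.12]
```

Request:
{"api": "play_rows", "payload": {"gripper": [-0.3, -0.3, -0.3], "delta_pos": [[-5, 0, 0], [-6, 0, 0], [-6, 0, 0]], "turn": [[0, 0, 0], [0, 0, 0], [0, 0, 0]]}}

```text
time: 17.25
position: [0.5768, -0.1366, 0.0613]
tool_rot: [0.744, 0.668, 0.0, -0.0]
ft_force: [-0.6, -0.5, -0.6]
grip_width: 0.0563
grip_force: 0.0
```

```bash
python3 -c "
from h import *
rep(); lab2()"
```

```text
t 17.25 ledge [-0.0015 -0.1094  0.0613] F [-0.6 -0.5 -0.6]
R [316 161  34  19 356] [332.6 169.6]
[[316, 170], [326, 161], [349, 169], [339, 179]]
0.12 0.002 0.0079
0.1115 0.0099 -0.0036
L [277 187  39  21 438] [296.  196.8]
[[277, 196], [293, 187], [315, 197], [300, 207]]
0.12 0.001 0.1424
0.1115 0.0088 0.1333
R top@.12 0.0049 0.0024 796 ((24.184507369995117, 33.12946319580078), 6.340191841125488)
  tri 0.0057 0.0022 z 0.1159
L top@.12 0.0003 0.1443 757 ((23.938703536987305, 32.62113571166992), 7.125016689300537)
  tri -0.0002 0.1441 z 0.1215
```

Request:
{"api": "play_rows", "payload": {"gripper": [-0.3, -0.3, -0.3, -0.3, -0.3, -0.3, -0.3, -0.3], "delta_pos": [[2, 0, -0.1], [4, 0, -0.1], [4.7, 0, -0.1], [5.1, 0, -0.1], [5.4, 0, -0.1], [5.7, 0, -0.1], [6.0, 0, -0.1], [6.1, 0, -0.1]], "turn": [[0, 0, 0], [0, 0, 0], [0, 0, 0], [0, 0, 0], [0, 0, 0], [0, 0, 0], [0, 0, 0], [0, 0, 0]]}}

```text
time: 18.4
position: [0.5841, -0.0782, 0.0632]
tool_rot: [0.743, 0.669, -0.001, 0.002]
ft_force: [-1.7, -5.2, 4.0]
grip_width: 0.0568
grip_force: 3.3
```

```bash
python3 -c "
from h import *
rep()"
```

```text
t 18.4 ledge [-0.0005 -0.0505  0.0632] F [-1.7 -5.2  4. ]
R [314 161  34  20 365] [330.8 170.4]
[[314, 171], [325, 161], [347, 169], [337, 180]]
0.12 0.0033 0.0131
0.1115 0.0112 0.0017
L [277 187  39  21 436] [296.  196.8]
[[277, 196], [293, 187], [315, 197], [300, 207]]
0.12 0.001 0.1424
0.1115 0.0089 0.1333
```

Request:
{"api": "play_rows", "payload": {"gripper": [-0.3, -0.3, -0.3], "delta_pos": [[0.2, 0, 0], [0.4, 0, 0], [0.4, 0, 0]], "turn": [[0, 0, 0], [0, 0, 0], [0, 0, 0]]}}

```text
time: 18.82
position: [0.5849, -0.0743, 0.0633]
tool_rot: [0.744, 0.669, -0.0, 0.002]
ft_force: [-0.4, -4.9, 3.4]
grip_width: 0.0565
grip_force: 3.0
```

```bash
python3 -c "
from h import *
rep()"
```

```text
t 18.82 ledge [-0.0001 -0.0466  0.0633] F [-0.4 -4.9  3.4]
R [313 162  35  19 371] [329.9 171.1]
[[313, 172], [323, 162], [347, 170], [337, 180]]
0.12 0.0033 0.0169
0.1115 0.0112 0.0055
L [277 187  39  21 436] [296.  196.8]
[[277, 196], [293, 187], [315, 197], [300, 207]]
0.12 0.0011 0.1424
0.1115 0.0089 0.1333
```

Request:
{"api": "play_rows", "payload": {"gripper": [-0.3, -0.3, -0.3], "delta_pos": [[-5, 0, 0], [-6, 0, 0], [-6, 0, 0]], "turn": [[0, 0, 0], [0, 0, 0], [0, 0, 0]]}}

```text
time: 19.25
position: [0.5773, -0.1319, 0.0623]
tool_rot: [0.744, 0.668, 0.0, -0.0]
ft_force: [-0.5, 0.3, -0.9]
grip_width: 0.0566
grip_force: 0.0
```

```bash
python3 -c "
from h import *
rep(); lab2()"
```

```text
t 19.25 ledge [-0.0015 -0.1046  0.0623] F [-0.5  0.3 -0.9]
R [316 162  34  18 312] [332.6 170.6]
[[349, 171], [338, 179], [316, 170], [327, 162]]
0.12 -0.0005 0.0113
0.1115 0.0073 -0.0001
L [277 187  39  21 438] [296.  196.8]
[[277, 196], [293, 187], [315, 197], [300, 207]]
0.12 0.001 0.1424
0.1115 0.0088 0.1333
R top@.12 0.0046 0.0009 680 ((22.946426391601562, 31.504823684692383), 7.125016689300537)
  tri 0.0064 0.0006 z 0.1121
L top@.12 -0.0002 0.1441 757 ((23.814666748046875, 32.497100830078125), 7.125016689300537)
  tri -0.0004 0.144 z 0.1215
```

Label R now reads z ≈ 0.111 after correction, level, at ledge y = +0.001, so the tub is seated. The other tub hasn't moved. Next I'll locate the toggle from the earlier pixels: tip at side px (410,203.6), grey base at top px (344.6,264.4).

```bash
python3 -c "
from h import *
s=cam('side');t=cam('top')
print('tip',ray(s,410,203.6,.1034),'base',ray(t,344.6,264.4,.045))
im=t['color'];hs=cv2.cvtColor(cv2.cvtColor(cv2.imread('pics/top0.png'),cv2.COLOR_BGR2RGB),cv2.COLOR_RGB2HSV)
g=cv2.cvtColor(cv2.imread('pics/top0.png'),cv2.COLOR_BGR2GRAY)
m=((g<50)|((hs[...,1]>100)&(hs[...,0]<25)&(g>60))).astype(np.uint8);m[:244]=0;m[290:]=0;m[:,:315]=0;m[:,375:]=0
k=max(cv2.findContours(m,0,1)[0],key=cv2.contourArea)
b=cv2.boxPoints(cv2.minAreaRect(k));print(b.round(1).tolist())
bl=(g<45).astype(np.uint8);bl[:244]=0;bl[290:]=0;bl[:,:315]=0;bl[:,375:]=0
b2=cv2.boxPoints(cv2.minAreaRect(np.vstack(cv2.findContours(bl,0,1)[0])))
for B,z in((b,.034),(b2,.039)):
  w=np.array([ray(t,*p,z)[:2] for p in B]);print(w.mean(0).round(4),[(np.linalg.norm(e).round(4),np.arctan2(e[1],e[0]).round(3)) for e in (w[1]-w[0],w[2]-w[1])])
o,p,R,l=st(); print(o['time'],p,np.round(o['q'],2))
"
```

```text
tip [ 0.39819056 -0.00643908  0.1034    ] base [ 0.42998125 -0.00856034  0.045     ]
[[321.79998779296875, 277.6000061035156], [328.0, 243.5], [366.70001220703125, 250.5], [360.5, 284.6000061035156]]
[ 0.4312 -0.0084] [(np.float64(0.0773), np.float64(-0.169)), (np.float64(0.0885), np.float64(-1.737))]
[ 0.4291 -0.0098] [(np.float64(0.0666), np.float64(-0.17)), (np.float64(0.0773), np.float64(-1.737))]
19.5 [ 0.57737327 -0.13002342  0.0623299 ] [-0.41  0.64  1.62  0.    0.88 -0.31]
```

```bash
python3 -c "
from h import *
to([.577,-.13,.2],[.381,0,.2],[.381,0,.12])"
```

```text
t 19.5 ledge [-0.0016 -0.1028  0.0623] tool y ang -0.105
cm [  0.    -0.04 -13.77]
cm [ 10.88 -20.9  -13.75]
cm [ 10.88 -20.89  -5.75]
```

Request:
{"api": "play_rows", "payload": {"gripper": [-0.3, -0.3, -0.3, 1, 1, 1, 1, 1, 1, 1, 1, 1], "delta_pos": [[-1, 0, -5], [-1, 0, -11], [0, 0, -14], [3, -5, -14], [5, -10, -14], [8, -15, -14], [10.9, -20.9, -14], [10.9, -20.9, -14], [10.9, -20.9, -14], [10.9, -20.9, -14], [10.9, -20.9, -14], [10.9, -20.9, -14]], "turn": [[0, 0, 0], [0, 0, 0], [0, 0, -0.18], [0, 0, -0.36], [0, 0, -0.54], [0, 0, -0.72], [0, 0, -0.9], [0, 0, -1.08], [0, 0, -1.26], [0, 0, -1.44], [0, 0, -1.51], [0, 0, -1.51]]}}

```text
time: 21.0
position: [0.381, -0.0001, 0.2025]
tool_rot: [0.083, 0.997, 0.0, 0.0]
ft_force: [0.4, 0.9, -0.2]
grip_width: 0.0002
grip_force: 0.0
```

```bash
python3 -c "
from h import *
o,p,R,l=st();print(p,o['q'])
H=np.array([.431,-.0085,0]);bx=np.array([np.cos(-.168),np.sin(-.168),0])
to(*[H+bx*a+[0,0,z] for a,z in((-.05,.12),(-.05,.085),(-.03,.085),(.010,.085))])
lab2()"
```

```text
[ 3.80991909e-01 -7.84033599e-05  2.02492947e-01] [-2.95979692e-01  1.63342802e-01  1.97552997e+00  1.77513889e-04
  1.00261106e+00 -1.70030447e+00]
t 21.0 ledge [-0.2108  0.0052  0.2025] tool y ang 1.404
cm [-0.07  0.    8.25]
cm [-0.07  0.   11.75]
cm [-2.07  0.   11.75]
cm [-6.07 -0.   11.75]
R top@.12 0.0035 0.0015 645 ((22.748897552490234, 30.92083168029785), 6.340191841125488)
  tri 0.0054 0.0014 z 0.1131
L top@.12 0.0005 0.1443 729 ((22.94642448425293, 31.876924514770508), 7.125016689300537)
  tri 0.0 0.144 z 0.1215
```

Request:
{"api": "play_rows", "payload": {"gripper": [1, 1, 1, 1], "delta_pos": [[-0.1, 0, 5], [-0.1, 0, 9], [-0.1, 0, 11.8], [-0.1, 0, 11.8]], "turn": [[0, 0, 0], [0, 0, 0], [0, 0, 0], [0, 0, 0]]}}

```text
time: 21.6
position: [0.3806, -0.0003, 0.0831]
tool_rot: [0.084, 0.996, 0.001, -0.003]
ft_force: [-0.5, -0.3, -0.0]
grip_width: 0.0002
grip_force: 0.0
```

Request:
{"api": "play_rows", "payload": {"gripper": [1, 1, 1, 1, 1, 1, 1, 1], "delta_pos": [[-0.7, 0, 0], [-1.4, 0, 0], [-2.1, 0, 0], [-2.8, 0, 0], [-3.5, 0, 0], [-4.2, 0, 0], [-4.8, 0, 0], [-5.2, 0, 0]], "turn": [[0, 0, 0], [0, 0, 0], [0, 0, 0], [0, 0, 0], [0, 0, 0], [0, 0, 0], [0, 0, 0], [0, 0, 0]]}}

```text
time: 22.6
position: [0.4338, -0.0096, 0.0843]
tool_rot: [0.083, 0.997, 0.0, -0.0]
ft_force: [-0.2, -0.3, -0.4]
grip_width: 0.0008
grip_force: 0.0
```

```bash
python3 -c "
from h import *
o,p,R,l=st();H=np.array([.431,-.0085,0]);bx=np.array([np.cos(-.168),np.sin(-.168),0])
print((p-H)@bx,o['ft_force'])"
```

```text
0.002986935605233594 [-0.17762682 -0.32573879 -0.39318931]
```

Request:
{"api": "play_rows", "payload": {"gripper": [1, 1, 1, 1], "delta_pos": [[-0.3, 0, 0], [-0.6, 0, 0], [-0.8, 0, 0], [-0.8, 0, 0]], "turn": [[0, 0, 0], [0, 0, 0], [0, 0, 0], [0, 0, 0]]}}

```text
time: 23.1
position: [0.4415, -0.0109, 0.0844]
tool_rot: [0.083, 0.997, -0.0, 0.0]
ft_force: [0.0, -0.4, -0.1]
grip_width: 0.0004
grip_force: 0.0
```

```bash
python3 -c "
from h import *
o,p,R,l=st();H=np.array([.431,-.0085,0]);bx=np.array([np.cos(-.168),np.sin(-.168),0])
print((p-H)@bx,o['ft_force'])"
```

```text
0.010709446883412377 [ 0.00818438 -0.38822646 -0.14852734]
```

Request:
{"api": "play_rows", "payload": {"gripper": [1, 1, 1], "delta_pos": [[-0.2, 0, 0], [-0.4, 0, 0], [-0.4, 0, 0]], "turn": [[0, 0, 0], [0, 0, 0], [0, 0, 0]]}}

```text
time: 23.48
position: [0.4455, -0.0116, 0.0844]
tool_rot: [0.083, 0.997, -0.0, 0.0]
ft_force: [-0.7, -1.1, -0.1]
grip_width: 0.0004
grip_force: 0.0
```

```bash
python3 -c "
from h import *
o,p,R,l=st();H=np.array([.431,-.0085,0]);bx=np.array([np.cos(-.168),np.sin(-.168),0])
print((p-H)@bx,o['ft_force'])"
```

```text
0.014843563888420041 [-0.65663295 -1.05066177 -0.0619719 ]
```

Request:
{"api": "play_rows", "payload": {"gripper": [1, 1, 1, 1, 1], "delta_pos": [[1.5, 0, 0], [1.5, 0, -6], [1.5, 0, -12], [1.5, -6, -14], [1.5, -12, -14]], "turn": [[0, 0, 0], [0, 0, 0], [0, 0, 0], [0, 0, 0], [0, 0, 0]]}}

```text
time: 24.1
position: [0.4106, -0.128, 0.2264]
tool_rot: [0.082, 0.997, -0.001, 0.002]
ft_force: [0.5, -0.5, -0.1]
grip_width: 0.0002
grip_force: 0.0
```

```bash
python3 -c "
from h import *
s=cam('side');g=cv2.cvtColor(s['color'],cv2.COLOR_RGB2GRAY)
g0=cv2.cvtColor(cv2.imread('pics/side0.png'),cv2.COLOR_BGR2GRAY)
H=np.array([.431,-.0085,.042]);bx=np.array([np.cos(-.168),np.sin(-.168),0])
for th in(-.5,0,.5):
  for r in (.045,.06,.068):
    u=proj(s,H+bx*np.sin(th)*r+[0,0,np.cos(th)*r]).round().astype(int); print(th,r,u,g0[u[1],u[0]],g[u[1],u[0]])
x,y=370,190
print('now');[print(''.join('#' if v<45 else ('+' if v<90 else '.') for v in g[r,365:420])) for r in range(188,245,2)]
print('before');[print(''.join('#' if v<45 else ('+' if v<90 else '.') for v in g0[r,365:420])) for r in range(188,245,2)]
o,p,R,l=st();print(p,o['ft_force'])
"
```

```text
-0.5 0.045 [403 211] 25 25
-0.5 0.06 [407 207] 27 26
-0.5 0.068 [409 205] 28 26
0 0.045 [395 205] 176 178
0 0.06 [396 199] 48 47
0 0.068 [396 196] 80 80
0.5 0.045 [386 203] 85 85
0.5 0.06 [384 197] 85 85
0.5 0.068 [383 194] 85 85
now
++++++++++++++++++++++++++++++++++++++++++++++++.+.++++
+++++++++++++++++++++++++++++++++++++++++++.......+++++
+++++++++++++++++++++++++++++++++++++++++..............
+++++++++++++++++++++++++++++++++++++++................
+++++++++++++++++++++++++++++++++++++..................
+++++++++++++++++++++++++++++++++++....................
+++++++++++++++++++++++++++++++++......................
+++++++++++++++++++++++++++++++...........+####+.......
+++++++++++++++++++++++++++++...........+######........
....+++++++++++++++++++++++...........#######+.........
......+++++++++++++++++++...........+######+...........
....+++++++++++++++++++####+......+######+.............
..+++++++++++++++++++##########+#######+...............
+++++++++++++++++++############++#####.................
++++++++++++++++#########+++++...++#####+..............
++++++++++++++#########+..
[... 1764 characters left out ...]
+++++...
+++++++#################+++...+++############+++++++...
++++..+++###########++#####################+++++++++...
+++++.....+++######+..+##################++++++++++....
+++++++++.....+++######################++++++++++++....
+++++++++++++.....+++################++.+++++++++++....
..+++++++++++++++.....+++##########++.++++++++++.......
..+++++++++++++++++++.....+++####++.++++++++++.........
.....+++++++++++++++++++++....+++.++++++++++...........
.........++++++++++++++++++++....+++++++++.............
.............+++++++++++++++++++++++++++...............
................++++++++++++++++++++++.................
[ 0.40974668 -0.13615084  0.22567445] [-0.5747876  -4.15019766 -0.37656577]
```

The toggle hasn't moved. I'll check the paddle's real position by triangulating it from the stored top view and a side view.

```bash
python3 -c "
from h import *
s=cam('side');t=cam('top')
g0=cv2.cvtColor(cv2.imread('pics/top0.png'),cv2.COLOR_BGR2GRAY)
for r in range(244,290): print(r,' '.join('%3d'%v for v in g0[r,322:370:1][::1][8:40]))
H=np.array([.431,-.0085,.042]);bx=np.array([np.cos(-.168),np.sin(-.168),0])
by=np.array([.168,.986,0])
for th in(-.5,.5):
  for r in(.036,.07):
    print(th,r,[proj(t,H+bx*np.sin(th)*r+by*w+[0,0,np.cos(th)*r]).round(1).tolist() for w in(-.015,.015)])
o,p,R,l=st();print(p,o['ft_force'])
"
```

```text
244  98 103 111 117 120 131 142 154 160 161 161 162 164 167 171 173 171 170 166 163 160 154 152 153 152 149 139 130 117 104  99  99
245  86  84  85  87  89  95 101 110 112 112 111 115 120 129 150 161 163 163 163 169 171 172 172 172 173 171 167 163 159 155 153 154
246  83  75  76  79  79  79  81  84  86  84  82  81  84  89 103 112 114 115 125 148 160 162 163 165 170 172 172 171 172 171 172 171
247  71  52  50  53  52  54  65  75  79  78  78  79  80  80  83  82  81  81  86 101 110 112 114 124 148 161 163 163 168 171 173 173
248  62  37  29  28  28  29  40  50  53  53  55  62  70  75  79  79  78  80  81  82  82  81  81  87 103 111 113 121 145 159 161 161
249  57  31  23  23  24  23  25  25  28  28  31  39  45  49  53  54  64  68  75  79  79  78  80  81  84  83  82  87 103 112 112 112
250  52  30  24  23  24  22  22  24  22  23  23  26  26  27  29  30  38  44  49  52  56  63  69  75  79  78  78  80  83  85  82  81
251  47  27  23  24  23  24  23  24  25  25  23  24  23  23  22  20  25  24  27  26  31  37  43  50  53  54  58  66  75  80  79  78
252  41  24  23  23  23  23  23  22  24  23 
[... 4519 characters left out ...]
 163 161 161 161 161 161 161 160 159 155 152 149 149 154
287 166 165 165 164 163 162 162 162 162 162 162 161 161 161 161 162 163 162 162 160 160 160 159 161 161 160 160 159 159 160 160 160
288 165 164 163 162 162 162 162 162 161 161 162 162 161 162 161 161 162 162 162 161 160 160 159 159 159 159 159 159 159 160 161 160
289 165 165 163 162 162 161 162 161 160 161 161 162 161 160 161 161 161 162 161 161 160 160 159 158 159 159 158 159 160 160 160 160
-0.5 0.036 [[350.8, 272.9], [337.1, 270.3]]
-0.5 0.07 [[350.4, 280.6], [336.3, 278.0]]
0.5 0.036 [[353.5, 257.0], [339.9, 254.5]]
0.5 0.07 [[355.9, 248.9], [341.9, 246.4]]
[ 0.40919595 -0.12921111  0.22433423] [-0.1198989   0.18431941  0.36473636]
```

```bash
cat >> h.py <<'E'
H=np.array([.431,-.0085,0]);bx=np.array([np.cos(-.168),np.sin(-.168),0])
def asc():
    s=cam('side');g=cv2.cvtColor(s['color'],cv2.COLOR_RGB2GRAY)
    for r in range(180,230,2): print(''.join('#' if v<35 else ('+' if v<100 else '.') for v in g[r,360:430]))
    o,p,R,l=st(); print(o['time'],((p-H)@bx).round(4),p.round(4),np.round(o['ft_force'],1))
E
python3 -c "
from h import *
to(H+bx*-.05+[0,0,.2],H+bx*-.05+[0,0,.08])"
```

```text
t 24.25 ledge [-0.1688 -0.1201  0.2243] tool y ang 1.398
cm [ 4.92 12.24  2.44]
cm [ 4.92 12.24 14.44]
```

Request:
{"api": "play_rows", "payload": {"gripper": [1, 1, 1, 1, 1, 1, 1], "delta_pos": [[2.5, 6, 2], [4.9, 12.2, 2.4], [4.9, 12.2, 2.4], [4.9, 12.2, 7], [4.9, 12.2, 12], [4.9, 12.2, 14.4], [4.9, 12.2, 14.4]], "turn": [[0, 0, 0], [0, 0, 0], [0, 0, 0], [0, 0, 0], [0, 0, 0], [0, 0, 0], [0, 0, 0]]}}

```text
time: 25.12
position: [0.3807, 0.0019, 0.0791]
tool_rot: [0.083, 0.997, 0.001, -0.003]
ft_force: [-0.5, -0.1, -0.2]
grip_width: 0.0006
grip_force: 0.0
```

Request:
{"api": "play_rows", "payload": {"gripper": [1, 1, 1, 1], "delta_pos": [[-0.6, 0, 0], [-1.2, 0, 0], [-1.8, 0, 0], [-2.4, 0, 0]], "turn": [[0, 0, 0], [0, 0, 0], [0, 0, 0], [0, 0, 0]]}}

```text
time: 25.62
position: [0.4072, -0.0031, 0.081]
tool_rot: [0.083, 0.997, -0.0, 0.001]
ft_force: [-1.0, 0.0, -0.4]
grip_width: 0.0004
grip_force: 0.0
```

```bash
python3 -c "
from h import *
asc()"
```

```text
+++++++++++++++###################################+++####+.......+++++
++++++++++++++++++++####################################+.......++++++
++++++++++++++++++++++++################################.......+++++++
++++++++++++++++++++++++++++#############+++###########+....++++++++++
+++++++++++++++++++++++++++++++++#########+############..+++++++++++++
++++++++++++++++++++++++++++++++++++++#################+++++++++++++++
+++++++++++++++++++++++++++++++++++++++++#############++++++++++++++++
+++++++++++++++++++++++++++++++++++++++++#############++++++++++++++++
+++++++++++++++++++++++++++++++++++++++++############+++++++++++++++++
++++++++++++++++++++++++++++++++++++++++..++++#####+++++++++++++++++++
++++++++++++++++++++++++++++++++++++++......+++++#++++++++++++++++++++
++++++++++++++++++++++++++++++++++++.........++#####++++++++++++++++++
....++++++++++++++++++++++++++++++..........+#######++++++++++++++++++
.........+++++++++++++++++++++++...........#######++++++++++++++++++++
..........++++++++++++++++++++...........+######++++++++++++++++++++++
........+++++++++++++++++++++###+......+######++++++++++++++++++++++++
......+++++++++++++++++++++#########+#######++++++++++++++++++++++++++
....++++++++++++++++++++############++#####+++++++++++++++++++++++++++
..++++++++++++++++++++##########+#++++++######++++++++++++++++++++++++
++++++++++++++++++++########+++++++++++###########++++++++++++++++++++
+++++++++++++++++##########++++++++++++###############++++++++++++++++
+++++++++++++++#############+++++++++++#############+++++++++++++++...
+++++++++++++################+++++++++#############+++++++++++++++....
+++++++++++++++#########+++######################+++++++++++++++......
+++++++++++++.+++++#####+..+##################++++++++++++++++........
25.675 -0.0232 [ 0.4083 -0.0035  0.0809] [ 0.5 -0.2  0.1]
```

```bash
python3 -c "
from h import *
s=cam('side'); p=st()[1]
print(proj(s,p),proj(s,p+[0,0,.02]),proj(s,p+[0,0,.03]), proj(s,H+bx*-.0336+[0,0,.1034]))
a=s['color'][190:216:3,395:425:2]; print(a.astype(int).sum(2)//3)
for yy in (198,199,200,201): print(tri([s,s],[(411,yy),(411,yy)]) if 0 else [ray(s,411,yy,z).round(3).tolist() for z in(.08,.1,.12)])
"
```

```text
[403.94578637 211.53853311] [405.08569516 204.0396936 ] [405.66739578 200.21300179] [409.55878875 204.50785653]
[[ 72  47  22  21  21  22  23  18  19  18  87  90  90  89  91]
 [ 87  86  83  20  22  19  21  19  21  28  91  89  89  90  90]
 [ 86  63  41  26  20  20  21  19  19  66  89  89  90  90  89]
 [ 48  47 122 146  91  74  48  28  90  90  90  90  90  89  90]
 [ 51 167 179 179 179  96  28  19  19  80  90  90  90  90  89]
 [181 181 179 179  94  18  20  20  49  90  89  91  90  90  88]
 [182 181 167  47  21  21  20  69  90  90  90  89  89  89  90]
 [100 110  21  20  20  37  86  90  90  89  89  89  89  89  89]
 [ 32  41  21  21  70  91  91  91  91  90  89  89  89  89  88]]
[[0.412, -0.06, 0.08], [0.405, -0.032, 0.1], [0.397, -0.004, 0.12]]
[[0.411, -0.056, 0.08], [0.403, -0.028, 0.1], [0.396, -0.0, 0.12]]
[[0.409, -0.053, 0.08], [0.402, -0.025, 0.1], [0.395, 0.003, 0.12]]
[[0.408, -0.049, 0.08], [0.401, -0.021, 0.1], [0.394, 0.007, 0.12]]
```

```bash
python3 -c "
from h import *
s=cam('side'); p=L(.0004,-.1007,.0369)
for a in(.036,-.036): print(proj(s,p+EX*a), proj(s,p+EX*a+[0,0,.02]))
"
```

```text
[344.97053321 175.19906249] [345.24142327 168.73728687]
[368.36708649 184.11000282] [368.91412875 177.52865782]
```

The side view puts the fingertips about 30–35 mm higher than the reported TCP, so they passed over the paddle. I'll back off, go 30 mm lower (still clear of the block top) and sweep in checked steps.

Request:
{"api": "play_rows", "payload": {"gripper": [1, 1, 1, 1, 1, 1], "delta_pos": [[1.5, 0, -1], [2.6, 0, -1], [2.7, 0, 0], [2.7, 0, 1.5], [2.7, 0, 3.0], [2.7, 0, 3.0]], "turn": [[0, 0, 0], [0, 0, 0], [0, 0, 0], [0, 0, 0], [0, 0, 0], [0, 0, 0]]}}

```text
time: 26.52
position: [0.3786, 0.0018, 0.0493]
tool_rot: [0.083, 0.997, 0.0, -0.001]
ft_force: [0.7, -0.2, -0.3]
grip_width: 0.0005
grip_force: 0.0
```

Request:
{"api": "play_rows", "payload": {"gripper": [1, 1, 1, 1], "delta_pos": [[-0.6, 0, 0], [-1.2, 0, 0], [-1.8, 0, 0], [-2.4, 0, 0]], "turn": [[0, 0, 0], [0, 0, 0], [0, 0, 0], [0, 0, 0]]}}

```text
time: 27.02
position: [0.4036, -0.0024, 0.0506]
tool_rot: [0.083, 0.997, -0.0, 0.0]
ft_force: [-3.4, -0.2, 2.1]
grip_width: 0.0007
grip_force: 1.7
```

```bash
python3 -c "
from h import *
asc()"
```

```text
++++++++++++++++++++++++++++++++++++++++++++++++++####+++++++++++++#++
++++++++++++##++++++#++++++++++++++++++++++++++++####++++++++++++##+++
++++++++++++#######++++#+##++++++++++++++++++++++++###+++++++++######+
+++++++++++++#############+####+++++++++++++++++++++#++++.+++######+++
+++++++++++++#+++###################+++++++++++++###+++++++.+####+++++
+++++++++++++##++#########################+++++####++++++++++##+++++++
+++++++++++++#####################################+++++##+##++++++++++
++++++++++++++++#################################++++###++++++++++++++
+++++++++++++++++++#####################################++++++++++++++
+++++++++++++++++++++++++##############################+++++++++++++++
+++++++++++++++++++++++++++++############+++###########+++++++++++++++
++++++++++++++++++++++++++++++++##########++##########++++++++++++++++
....+++++++++++++++++++++++++++++++###################++++++++++++++++
.........+++++++++++++++++++++++..+###################++++++++++++++++
..........++++++++++++++++++++...+###################+++++++++++++++++
........+++++++++++++++++++++##########....++######+++++++++++++++++++
......+++++++++++++++++++++#######+++++....+++++++++++++++++++++++++++
....++++++++++++++++++++#########+++++++++++++++++++++++++++++++++++++
..++++++++++++++++++++##########++++++#++#####++++++++++++++++++++++++
++++++++++++++++++++########++++++++++############++++++++++++++++++++
+++++++++++++++++##########++++++++++++###############++++++++++++++++
+++++++++++++++#############+++++++++++##############+++++++++++++++++
+++++++++++++################+++++++++#############+++++++++++++++++++
+++++++++++++++##########+#######################++++++++++++++++++...
+++++++++++++..++++#####++++##################++++++++++++++++++++....
27.075 -0.0263 [ 0.4053 -0.0029  0.0507] [-0.9  0.8  1.7]
```

Now it's in contact and the paddle is moving. I'll continue to the stop.

Request:
{"api": "play_rows", "payload": {"gripper": [1, 1, 1, 1, 1], "delta_pos": [[-0.6, 0, 0], [-1.2, 0, 0], [-1.8, 0, 0], [-2.4, 0, 0], [-2.8, 0, 0]], "turn": [[0, 0, 0], [0, 0, 0], [0, 0, 0], [0, 0, 0], [0, 0, 0]]}}

```text
time: 27.7
position: [0.4308, -0.007, 0.0501]
tool_rot: [0.083, 0.997, 0.0, -0.0]
ft_force: [-3.2, 0.6, -1.1]
grip_width: 0.0004
grip_force: 1.2
```

Request:
{"api": "play_rows", "payload": {"gripper": [1, 1, 1], "delta_pos": [[-0.2, 0, 0], [-0.4, 0, 0], [-0.4, 0, 0]], "turn": [[0, 0, 0], [0, 0, 0], [0, 0, 0]]}}

```text
time: 28.08
position: [0.4351, -0.0077, 0.0504]
tool_rot: [0.083, 0.997, -0.0, 0.0]
ft_force: [-1.9, 0.2, -0.6]
grip_width: 0.0005
grip_force: 0.9
```

```bash
python3 -c "
from h import *
asc()"
```

```text
#########+++++++++++++++++++++++++++##++.+++++#######+++++++++++++++++
+++###########++++##++++++++++++++####++++++.+######++++++++++++++++++
++++#######################++++#####++++++++++###+++++++++++++++++++++
#############################+#####++++++#++###+++++++++++++++++++++++
++################################++++#####+++++++++++++++++++++++++++
++++++############################+########+++++++++++++++++++++++++++
+++++++++++###############################++++++++++++++++++++++++++++
+++++++++++++++###########+++#############++++++++++++++++++++++++++++
+++++++++++++++++++########+#############+++++++++++++++++++++++++++++
++++++++++++++++++++++###################+++++++++++++++++++++++++++++
+++++++++++++++++++++++#################++++++++++++++++++++++++++++++
+++++++++++++++++++++++#################++++++++++++++++++++++++++++++
....++++++++++++++++++++##############++++++++++++++++++++++++++++++++
.........+++++++++++++++######+++++#++++++++++++++++++++++++++++++++++
..........+++++++++++++++###++++++++++++++++++++++++++++++++++++++++++
........++++++++++++++++++++++..+++++++++++++++++++++++++++++++.......
......++++++++++++++++++++##+++..+###++++++++++++++++++++++++.........
....++++++++++++++++++++#####+++++#####+++++++++++++++++++++++........
..+++++++++++++++++++########++++++####++#####+++++++++++++++.........
+++++++++++++++++++#########++++++++++############+++++++++...........
++++++++++++++++###########++++++++++++###############+++.............
++++++++++++++##############+++++++++++#############+++++.............
+++++++++++++################+++++++++############+++++++.............
+++++++++++++++##########+######################+++++++++.............
+++++++++++++++++++#####++++##################++++++++++..............
28.125 0.0039 [ 0.4351 -0.0077  0.0504] [-2.2 -0.3  0.1]
```

Still about 2 N, so it's still moving. I'll go on in small steps until the force jumps at the stop.

Request:
{"api": "play_rows", "payload": {"gripper": [1, 1, 1], "delta_pos": [[-0.2, 0, 0], [-0.4, 0, 0], [-0.4, 0, 0]], "turn": [[0, 0, 0], [0, 0, 0], [0, 0, 0]]}}

```text
time: 28.5
position: [0.4392, -0.0085, 0.0505]
tool_rot: [0.083, 0.997, -0.0, 0.0]
ft_force: [-2.5, 0.6, 0.7]
grip_width: 0.0003
grip_force: 0.8
```

Request:
{"api": "play_rows", "payload": {"gripper": [1, 1], "delta_pos": [[-0.2, 0, 0], [-0.25, 0, 0]], "turn": [[0, 0, 0], [0, 0, 0]]}}

```text
time: 28.75
position: [0.4411, -0.0087, 0.0504]
tool_rot: [0.083, 0.997, 0.0, -0.0]
ft_force: [-2.6, 0.2, 0.5]
grip_width: 0.0002
grip_force: 1.3
```

Request:
{"api": "play_rows", "payload": {"gripper": [1, 1, 1], "delta_pos": [[-0.2, 0, 0], [-0.3, 0, 0], [-0.3, 0, 0]], "turn": [[0, 0, 0], [0, 0, 0], [0, 0, 0]]}}

```text
time: 29.12
position: [0.4412, -0.0086, 0.0501]
tool_rot: [0.083, 0.997, 0.0, -0.003]
ft_force: [-6.8, 0.1, 2.4]
grip_width: 0.0004
grip_force: 3.4
```

Request:
{"api": "play_rows", "payload": {"gripper": [1, 1, 1], "delta_pos": [[-0.2, 0, 0], [-0.3, 0, 0], [-0.3, 0, 0]], "turn": [[0, 0, 0], [0, 0, 0], [0, 0, 0]]}}

```text
time: 29.5
position: [0.4413, -0.0086, 0.05]
tool_rot: [0.083, 0.997, 0.001, -0.006]
ft_force: [-10.4, -0.3, 5.3]
grip_width: 0.0006
grip_force: 5.7
```

The toggle is at its stop: the TCP held still while the force rose to about 11 N. I'll withdraw and verify.

Request:
{"api": "play_rows", "payload": {"gripper": [1, 1, 1, 1, 1, 1, 1], "delta_pos": [[1.0, 0, 0], [2.5, 0, -2], [2.5, 0, -8], [2.5, 0, -14], [2.5, -6, -17], [2.5, -12, -17], [2.5, -12, -17]], "turn": [[0, 0, 0], [0, 0, 0], [0, 0, 0], [0, 0, 0], [0, 0, 0], [0, 0, 0], [0, 0, 0]]}}

```text
time: 30.38
position: [0.4048, -0.1294, 0.2221]
tool_rot: [0.087, 0.996, -0.002, 0.004]
ft_force: [-0.1, 0.6, -0.1]
grip_width: 0.0008
grip_force: 0.0
```

```bash
python3 -c "
from h import *
asc(); lab2(); rep()
s=cam('side')
for r in(.036,.068): print(proj(s,H+bx*np.sin(.5)*r+[0,0,.042+np.cos(.5)*r])-[360,0])
print('front base at plate', proj(s,L(-.055,.045,.0115)))"
```

```text
++++++++++++++++++++++++++++++++++++++++++++++++++++++++++...+++++++++
++++++++++++++++++++++++++++++++++++++++++++++++++++++++.....++++.++++
+++++++++++++++++++++++++++++++++++++++++++++++++++++++++++++++.......
+++++++++++++++++++++++++++++++++++++++++++++++++++++++++++++++++.....
++++++++++++++++++++++++++++++++++++++++++++++++++++++++++++++++++++++
++++++++++++++++++++++++++++++++++++++++++++++++.......+++++++++++++++
++++++++++++++++++++++++####++++++++++++++++++..............++++++++++
++++++++++++++++++++++#######+++++++++++++++....................++++++
+++++++++++++++++++##++#######++++++++++++..........................++
++++++++++++++++++++##########++++++++++..............................
++++++++++++++++++++###########+++++++................................
+++++++++++++++++++++###########++++..................................
....++++++++++++++++++#########+++....................................
.........++++++++++++++#####+.++......................................
..........+++++++++++++++#++..........................................
........++++++++++++++++++++...++..
[... 685 characters left out ...]
0069 [ 0.404  -0.1269  0.2213] [-0.  -0.2 -0.2]
R top@.12 0.004 0.0016 643 ((22.587343215942383, 31.542678833007812), 5.7105937004089355)
  tri 0.0057 0.0014 z 0.1131
L top@.12 0.0004 0.1444 735 ((23.070459365844727, 32.00096130371094), 7.125016689300537)
  tri -0.0001 0.1441 z 0.1217
t 30.52 ledge [-0.1756 -0.1154  0.2204] F [0.5 1.2 0.1]
R [316 163  34  16 295] [332.6 170.5]
[[316, 170], [329, 163], [349, 171], [336, 178]]
0.12 -0.0002 0.011
0.1115 0.0077 -0.0005
L [277 187  39  21 419] [296.  196.7]
[[277, 196], [292, 187], [315, 197], [301, 207]]
0.12 0.0012 0.1422
0.1115 0.0091 0.1331
[ 27.54999385 206.59837939]
[ 22.82032517 193.65257418]
front base at plate [342.63135265 223.52653926]
```

The toggle tip is now at about (383,193), matching its +0.5 rad stop. The full tub is seated 8.5 mm down and level, and the other tub hasn't moved. Handing in.

```bash
python3 -c "
from rig import robot
print(robot.hand_in())"
```

```text
the job is handed in; nothing more can be done
None
```

I handed the job in at about 31 s: the full tub (on the ledge's −y side) is seated flat in the pocket, the nearly empty one stands where it was, and the toggle is at its far stop. One early push jammed and the wrist read about 57 N, so if that was the gripper's body on the tub it broke the 40 N limit. I nudged only the full tub, judging it by its steady 4–5 N of resistance.

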